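# Load the control-vial carousel, wedge its code scanner and turn it past

### The job

Stand every small capped vial upright in a pocket of the white carousel, and slide the code scanner's dovetail foot into the tapered way, window towards the carousel, until it is fully home and wedged tight. Only after that, turn the carousel by its handle post counter-clockwise (seen from above) through a full turn, right up to its end stop, and leave the vials seated and the scanner tight. Do not knock over or shove away the tall bottle, the tape roll or the wipe box.

Things in the scene. Friction and masses are not known exactly. Their poses are not given: they have to be found in the camera images.
- vial0_mid (a point): small squat amber vial with white cap, plain upright cylinder 36 mm in diameter and 52 mm tall, about 60 g, most of it in its thick base; the point is its centre, 26 mm above its underside, z up along the vial. Best gripped in its upper half. May be absent
- vial1_mid (a point): small squat amber vial with white cap, plain upright cylinder 36 mm in diameter and 52 mm tall, about 60 g, most of it in its thick base; the point is its centre, 26 mm above its underside, z up along the vial. Best gripped in its upper half. May be absent
- vial2_mid (a point): small squat amber vial with white cap, plain upright cylinder 36 mm in diameter and 52 mm tall, about 60 g, most of it in its thick base; the point is its centre, 26 mm above its underside, z up along the vial. Best gripped in its upper half. May be absent
- vial3_mid (a point): small squat amber vial with white cap, plain upright cylinder 36 mm in diameter and 52 mm tall, about 60 g, most of it in its thick base; the point is its centre, 26 mm above its underside, z up along the vial. Best gripped in its upper half. May be absent
- vial4_mid (a point): small squat amber vial with white cap, plain upright cylinder 36 mm in diameter and 52 mm tall, about 60 g, most of it in its thick base; the point is its centre, 26 mm above its underside, z up along the vial. Best gripped in its upper half. May be absent
- pocket0 (a point): centre of the floor of one of five alike pockets in the white carousel, on a circle of 58 mm radius; round, 42 mm inside and 48 mm outside diameter, open at the top, rim 10 mm above this point. Any vial fits any pocket; turns with the carousel
- pocket1 (a point): centre of the floor of one of five alike pockets in the white carousel, on a circle of 58 mm radius; round, 42 mm inside and 48 mm outside diameter, open at the top, rim 10 mm above this point. Any vial fits any pocket; turns with the carousel
- pocket2 (a point): centre of the floor of one of five alike pockets in the white carousel, on a circle of 58 mm radius; round, 42 mm inside and 48 mm outside diameter, open at the top, rim 10 mm above this point. Any vial fits any pocket; turns with the carousel
- pocket3 (a point): centre of the floor of one of five alike pockets in the white carousel, on a circle of 58 mm radius; round, 42 mm inside and 48 mm outside diameter, open at the top, rim 10 mm above this point. Any vial fits any pocket; turns with the carousel
- pocket4 (a point): centre of the floor of one of five alike pockets in the white carousel, on a circle of 58 mm radius; round, 42 mm inside and 48 mm outside diameter, open at the top, rim 10 mm above this point. Any vial fits any pocket; turns with the carousel
- carousel (a joint): angle of the carousel on its upright axis, rad, growing counter-clockwise seen from above; it starts near its lower stop (0 to 1.0) and its end stop is at 7.6, a little over a full turn ahead. Stays where it is left (friction 0.2 N m)
- axis (a point): point on the carousel's upright axis at the height of the pocket floors (24 mm above the table); the white disc is 176 mm across
- handle (a point): upright black round handle post on the carousel, 14 mm in diameter, 75 mm from the axis, standing between pocket4 and pocket0; the post's top is 13 mm above this point, which is 112 mm above the table (seated vials reach only 76 mm). It can be pinched from above and led round in a circle; it turns freely enough between the fingers
- scanner_mid (a point): code scanner: grey box head 56 long (x), 44 wide (y), 48 mm tall on an aluminium dovetail foot, 66 mm tall overall, about 0.25 kg; the point is its centre, 33 mm above its sole. x points forward, to the black window and the foot's narrow end; z up. The head starts 18 mm above the sole. Grip the head across its 44 mm width
- scanner_foot (a point): centre of the scanner's sole. The foot is 80 mm long, 18 mm high with a square tail that sticks out 12 mm behind the head, 56 mm wide at the front and 76 mm at the rear of its underside, flanks undercut by 30 degrees
- way_seat (a point): where scanner_mid lies, with the same axes, when the foot is wedged tight in the tapered way. x runs level along the way towards the carousel. The grey plate that the foot slides on is 33 mm below this point, 8 mm above the table. A push of 10 to 20 N wedges the scanner, best freely and low on the foot's tail, so that it lines itself up and does not tip and jam; it then stays put by friction
- way_mouth (a point): middle of the way's mouth on the plate, 100 mm before way_seat: here the two undercut aluminium walls, 14 mm high, start 91 mm apart at the plate, and narrow by 7 degrees a side towards the carousel. Before the mouth the bare plate, 125 mm wide, goes on for 90 mm: the foot can be set down there
- tall_bottle: bystander: amber bottle with white cap, 48 mm in diameter and 105 mm tall, twice as tall as the vials; origin at the centre of its underside
- tape_roll: bystander: roll of white paper tape lying flat, 56 mm across, 24 mm high; origin at the centre of its underside
- wipe_box: bystander: white box 70 (x) by 100 (y) by 35 mm high; origin at the centre of its underside
Mind the look-alikes: they are no part of the job. Leave any blue or green look-alike of the part that bears vial0_mid alone.

How it is judged (in metres and radians):
On the way, in this order (a step that is already met when the one before it is completed fails the run):
1. every vial stands in a pocket and the scanner is wedged tight, the carousel still near its start (below 1.4 rad) ((horizontal distance between vial0_mid and pocket0 below 0.006 m or horizontal distance between vial0_mid and pocket1 below 0.006 m or horizontal distance between vial0_mid and pocket2 below 0.006 m or horizontal distance between vial0_mid and pocket3 below 0.006 m or horizontal distance between vial0_mid and pocket4 below 0.006 m) and z of vial0_mid in the frame of axis between 0.021 and 0.031 m and angle between each of vial0_mid, vial1_mid, vial2_mid, vial3_mid, vial4_mid's own z axis and vertical below 0.12 rad and (horizontal distance between vial1_mid and pocket0 below 0.006 m or horizontal distance between vial1_mid and pocket1 below 0.006 m or horizontal distance between vial1_mid and pocket2 below 0.006 m or horizontal distance between vial1_mid and pocket3 below 0.006 m or horizontal distance between vial1_mid and pocket4 below 0.006 m) and z of vial1_mid in the frame of axis between 0.021 and 0.031 m and (horizontal distance between vial2_mid and pocket0 below 0.006 m or horizontal distance between vial2_mid and pocket1 below 0.006 m or horizontal distance between vial2_mid and pocket2 below 0.006 m or horizontal distance between vial2_mid and pocket3 below 0.006 m or horizontal distance between vial2_mid and pocket4 below 0.006 m) and z of vial2_mid in the frame of axis between 0.021 and 0.031 m and (horizontal distance between vial3_mid and pocket0 below 0.006 m or horizontal distance between vial3_mid and pocket1 below 0.006 m or horizontal distance between vial3_mid and pocket2 below 0.006 m or horizontal distance between vial3_mid and pocket3 below 0.006 m or horizontal distance between vial3_mid and pocket4 below 0.006 m) and z of vial3_mid in the frame of axis between 0.021 and 0.031 m and (horizontal distance between vial4_mid and pocket0 below 0.006 m or horizontal distance between vial4_mid and pocket1 below 0.006 m or horizontal distance between vial4_mid and pocket2 below 0.006 m or horizontal distance between vial4_mid and pocket3 below 0.006 m or horizontal distance between vial4_mid and pocket4 below 0.006 m) and z of vial4_mid in the frame of axis between 0.021 and 0.031 m and x of scanner_mid in the frame of way_seat above -0.003 m and y of scanner_mid in the frame of way_seat between -0.004 and 0.004 m and z of scanner_mid in the frame of way_seat below 0.004 m and angle between scanner_mid's own z axis and vertical below 0.06 rad and value of joint carousel below 1.4 rad), for 0.2 s.
2. the carousel has been turned counter-clockwise through a full turn to its end stop (above 7.35 rad) (value of joint carousel above 7.35 rad), for 0.2 s.
At the end, for the whole second after the job is handed in: Every vial present stands within 6 mm of the middle of a pocket, on its floor (5 mm) and upright (0.12 rad); the scanner is no more than 3 mm short of its tight seat, within 4 mm sideways and in height and upright; the carousel rests at its end stop (above 7.3 rad) ((horizontal distance between vial0_mid and pocket0 below 0.006 m or horizontal distance between vial0_mid and pocket1 below 0.006 m or horizontal distance between vial0_mid and pocket2 below 0.006 m or horizontal distance between vial0_mid and pocket3 below 0.006 m or horizontal distance between vial0_mid and pocket4 below 0.006 m) and z of vial0_mid in the frame of axis between 0.021 and 0.031 m and angle between each of vial0_mid, vial1_mid, vial2_mid, vial3_mid, vial4_mid's own z axis and vertical below 0.12 rad and (horizontal distance between vial1_mid and pocket0 below 0.006 m or horizontal distance between vial1_mid and pocket1 below 0.006 m or horizontal distance between vial1_mid and pocket2 below 0.006 m or horizontal distance between vial1_mid and pocket3 below 0.006 m or horizontal distance between vial1_mid and pocket4 below 0.006 m) and z of vial1_mid in the frame of axis between 0.021 and 0.031 m and (horizontal distance between vial2_mid and pocket0 below 0.006 m or horizontal distance between vial2_mid and pocket1 below 0.006 m or horizontal distance between vial2_mid and pocket2 below 0.006 m or horizontal distance between vial2_mid and pocket3 below 0.006 m or horizontal distance between vial2_mid and pocket4 below 0.006 m) and z of vial2_mid in the frame of axis between 0.021 and 0.031 m and (horizontal distance between vial3_mid and pocket0 below 0.006 m or horizontal distance between vial3_mid and pocket1 below 0.006 m or horizontal distance between vial3_mid and pocket2 below 0.006 m or horizontal distance between vial3_mid and pocket3 below 0.006 m or horizontal distance between vial3_mid and pocket4 below 0.006 m) and z of vial3_mid in the frame of axis between 0.021 and 0.031 m and (horizontal distance between vial4_mid and pocket0 below 0.006 m or horizontal distance between vial4_mid and pocket1 below 0.006 m or horizontal distance between vial4_mid and pocket2 below 0.006 m or horizontal distance between vial4_mid and pocket3 below 0.006 m or horizontal distance between vial4_mid and pocket4 below 0.006 m) and z of vial4_mid in the frame of axis between 0.021 and 0.031 m and x of scanner_mid in the frame of way_seat above -0.003 m and y of scanner_mid in the frame of way_seat between -0.004 and 0.004 m and z of scanner_mid in the frame of way_seat below 0.004 m and angle between scanner_mid's own z axis and vertical below 0.06 rad and value of joint carousel above 7.3 rad and velocity of joint carousel below 0.1 rad/s and linear speed of scanner below 0.03 m/s); the robot touches nothing.
It fails at once if the tall bottle is shoved more than 60 mm away or knocked over (distance of tall_bottle from where it was at the start of the episode above 0.06 m or angle between tall_bottle's own z axis and vertical above 0.8 rad).
It fails at once if the tape roll is shoved more than 60 mm away or knocked over (distance of tape_roll from where it was at the start of the episode above 0.06 m or angle between tape_roll's own z axis and vertical above 0.8 rad).
It fails at once if the wipe box is shoved more than 60 mm away or knocked over (distance of wipe_box from where it was at the start of the episode above 0.06 m or angle between wipe_box's own z axis and vertical above 0.8 rad).
Of vial0, vial1, vial2, vial3, vial4 only 3 to 5 are there at a start; the rules pass over those that are not, and their reading is None.
At some moment in a run one of vial0, vial1, vial2, vial3, vial4, scanner may be knocked a few centimetres aside while the robot is not near it.
It also fails if it takes over 210 s, if anything falls off the work surface, if the arm or the gripper's body presses on something with over 40 N, if the wrist force passes 120 N, or if a joint passes its speed limit or range.

### The arm

A 6-joint arm with a two-finger parallel gripper is mounted at the origin on the work surface. World frame = base frame: x ahead of the robot, y to its left, z up, the work surface at z = 0. Lengths are in mm, angles in degrees, forces in N, time in s.
With the tool pointing down it reaches from about 300 to 850 mm from the base axis. Payload 4.2 kg.
Tool frame: the origin (TCP) lies midway between the tips of the shut fingers; the grasp point (between the pads) lies 19 mm behind it (env.grasp_offset is the distance from the TCP to the grasp point, in mm); z points along the fingers, y is the line along which they close (so a half turn about z gives the same grasp; the last joint's range is limited). The gripper opens to 91 mm and grips with 3 to 60 N. Pads are 32 mm wide; open, the fingers measure 118 mm over their backs; the gripper's body (76 mm by 178 mm) begins 60 mm behind the grasp point.
Start: joints at [64.63, 18.312, 89.639, -0, 72.044, -1.146], TCP at [235.936, 524.383, 213.976] pointing down, gripper open.
Joint ranges: [-177.97, 177.97], [-48.28, 115.42], [12.27, 149.76], [-77.06, 257.06], [2.81, 150.46], [-146.56, 146.56]. Speed limits (degrees/s): [147.25, 147.25, 180, 180, 180, 180].

### API

Orientations are given as [roll, pitch, yaw] about the fixed x, y, z axes, in that order (R = Rz(yaw) Ry(pitch) Rx(roll)).
In Python, from workcell import env, optics gives the robot as it stands. The module is installed in compiled form; this text tells all that it offers.
- The arm moves only by the tool send_rows, never from a script. Its argument "targets" is a list that holds one entry, the list of rows, each a list of 7 numbers: the turn, a rotation vector about the world's x, y, z scaled (see below), then the shift along the world's x, y, z scaled (see below), then the closure, from -1 (fully open) to 1 (shut). In form: [[[rx, ry, rz, x, y, z, gripper], ...]]. A call has 1 to 12 rows; each row shifts and turns the commanded pose from where the row before left it; what a row does not reach is not made up. The controller multiplies each number of a shift by 0.2 m and each number of a turn by pi/2 rad. A row lasts 1/10 s, in which the tool goes at most 50 mm and 8.59 degrees, less where a joint would pass 70% of its speed; a pose out of reach is approached as far as the arm can. A call with a number of a shift or a turn outside -1 to 1 is refused whole. A call with a gripper value outside its range is refused whole. The fingers move at their own pace and stop on an object; "grip_force" is the grip in N (left out, the last holds). Time passes only in rows, so rows that do not move let the fingers close. It gives the time, the measured TCP pose, the force, the opening and the grip force at its end, in the units of the state.
- env.state(): the state, without advancing time (a new reading comes with each control period).
- optics.grab_frame(name): name is "scene" or "side" or "wrist"; returns (picture, depth): 480x640x3 uint8, red, green, blue; 480x640 float32, mm along the optical axis (not along the pixel's ray), 0 where there is no reading.
- optics.camera_info(name): a dict with "camera_matrix" (3x3 intrinsics, pixels), "R" (3x3) and "t" (3): a world point X has camera coordinates R X + t; the wrist camera has in their place "mount" (4x4, takes a point from camera to tool coordinates, whose origin is the TCP and whose axes are the flange's). Camera axes: x right, y down, z forward; pixel columns grow to the right and rows downward; lengths in mm; the calibration is good to about 2 mm. A picture is of the moment at which its call begins: read the wrist's pose just before it. camera_info takes no time and is no camera call.
- env.job_done(): hands the job in; it is judged then, once.
Trained networks look in the newest picture that a camera, given by its name, has taken for a name from the list of things; names that differ only in an ending like _2 or _b are one class to them, and where a whole thing is asked for, a point or a joint stands for the part that bears it (a point fixed in the world has none). Each returns a list of dicts, best first, with "conf" (0 to 1); they miss things now and then, are a little off and sometimes report something else, mostly with a low value. They report only what shows in the picture. A call takes as long as a camera call. They do not tell look-alikes from the thing itself.
- optics.silhouettes(camera, name): "mask" (480x640 bool, what is visible of it) and "at" ([column, row] in pixels, amid what is visible of it).
- optics.place_of(camera, name): "at" ([column, row] in pixels: a listed point, or the origin of a listed thing).
The state is a dict: "time_s": time; "qpos": joint angles; "qvel": joint speeds; "effort": joint torques, N m; "ee_pos": TCP position; "ee_rot": TCP orientation; "force": force on the tool from outside, world axes, zero at the start; "torque": the same for the moment, N m; "gripper_width": finger opening in mm; "gripper_force": force on a finger pad.
Only numpy, scipy, OpenCV 4.12 (cv2) and the standard library are available. Lean on these libraries where they do the work, as an engineer would, in place of code of your own. Each camera call takes 0.05 s, during which the arm holds its last target. There are 200 camera calls.

## Working session

There is one attempt and no reset: what is moved stays moved. The work goes in short steps, Python scripts to look and compute and a tool call to move; the robot and the scene stay as the last step left them, time stands still between calls to the robot, and variables do not carry over. Pictures are saved under pics/ and viewed, at most 14 in all, crops included, and the job is handed in when it is done.

Besides the shell and the picture viewer there is one more tool, called after "Call:" as name(argument=value, ...) on one line, values as JSON. send_rows: Moves the arm, as the interface text tells. Its arguments: {"type":"object","properties":{"targets":{"type":"array"},"grip_force":{"type":"number"}},"required":["targets"]}

```bash
mkdir -p pics; cat > h.py <<'E'
import numpy as np, cv2
from workcell import env, optics
from scipy.spatial.transform import Rotation as Ro
def cam(name):
    i=optics.camera_info(name); K=np.array(i["camera_matrix"])
    if "R" in i: return K,np.array(i["R"]),np.array(i["t"]).ravel()
    s=env.state(); M=np.array(i["mount"])
    T=np.eye(4); T[:3,:3]=Ro.from_euler('xyz',s["ee_rot"],degrees=True).as_matrix(); T[:3,3]=s["ee_pos"]
    W=np.linalg.inv(T@M); return K,W[:3,:3],W[:3,3]
def ray(name,px,z,c=None):
    "world point of pixel at height z"
    K,R,t=c or cam(name); d=R.T@np.linalg.inv(K)@np.array([px[0],px[1],1.]); o=-R.T@t
    return o+d*(z-o[2])/d[2]
def pts(name,depth,c=None):
    K,R,t=c or cam(name); v,u=np.mgrid[:480,:640]
    p=np.stack([(u-K[0,2])/K[0,0]*depth,(v-K[1,2])/K[1,1]*depth,depth],-1)
    return (p-t)@R
def save(img,f): cv2.imwrite("pics/"+f,img[:,:,::-1])
E
python3 - <<'E'
from h import *
print(env.state())
for n in("scene","side"):
    K,R,t=cam(n); print(n,-R.T@t,R[2])
    im,d=optics.grab_frame(n); save(im,n+"0.png"); P=pts(n,d)
    for th,z in(("vial0_mid",26),("axis",24),("handle",112),("scanner_mid",33),("way_seat",41),("way_mouth",8),("tall_bottle",0),("tape_roll",0),("wipe_box",0),("pocket0",24)):
        for r in optics.place_of(n,th)[:7]:
            u,v=r["at"]; print(n,th,round(r["conf"],2),np.round(r["at"]),ray(n,r["at"],z).round()[:2],P[min(int(v),479),min(int(u),639)].round())
E
```

```text
{'time_s': 0.0, 'qpos': array([ 6.46296566e+01,  1.83516890e+01,  8.97066696e+01, -5.55331027e-04,
        7.20428538e+01, -1.14364804e+00]), 'qvel': array([-0.00759484,  0.01888451,  0.03813076, -0.08074572, -0.08015882,
       -0.04544522]), 'effort': array([-2.20507286e-04, -4.12450111e+01, -2.31978339e+01,  7.30304746e-02,
        4.55464376e-02, -1.25202373e-04]), 'ee_pos': array([235.7159451 , 523.91310836, 213.11800934]), 'ee_rot': array([-1.79898797e+02, -1.49223612e-03,  1.55773475e+02]), 'force': array([ 0.23145427, -0.28183706,  0.17301668]), 'torque': array([ 0.03740417,  0.02749454, -0.00774294]), 'gripper_force': 0.0, 'gripper_width': 91.79058083325563}
scene [761.1274015  568.54287237 992.15486199] [-0.25352003 -0.47864251 -0.84061224]
scene vial0_mid 0.89 [402. 316.] [429. 256.] [439. 264.  53.]
scene vial0_mid 0.83 [444. 308.] [345. 282.] [356. 289.  52.]
scene vial0_mid 0.72 [391. 277.] [401. 172.] [411. 181.  52.]
scene vial0_mid 0.68 [470. 341.] [342. 363.] [355. 368.  53.]
scene vial0_mid 0.66 [424. 279.] [344. 208.] [356. 217.  51.]
scene axis 0.72 [294. 272.] [
[... 1696 characters left out ...]
 354. -306.] [ 355. -327.   66.]
side way_seat 0.77 [361. 299.] [569. -91.] [578. -53.   5.]
side way_mouth 0.78 [374. 345.] [ 574. -185.] [ 575. -184.    6.]
side tall_bottle 0.87 [306. 208.] [506. 321.] [505. 325.  -2.]
side tall_bottle 0.44 [325. 266.] [518.  70.] [512.  43.  24.]
side tape_roll 0.83 [315. 225.] [518. 238.] [513. 215.  17.]
side wipe_box 0.59 [266. 277.] [378.  53.] [377.  15.  35.]
side pocket0 0.92 [348. 241.] [585. 125.] [583. 123.  26.]
side pocket0 0.91 [351. 276.] [566.   1.] [567.   3.  24.]
side pocket0 0.81 [326. 266.] [517.  42.] [517.  43.  23.]
side pocket0 0.61 [373. 261.] [626.  41.] [624.  44.  23.]
side pocket0 0.58 [366. 251.] [620.  80.] [620.  84.  21.]
```

View pics/scene0.png

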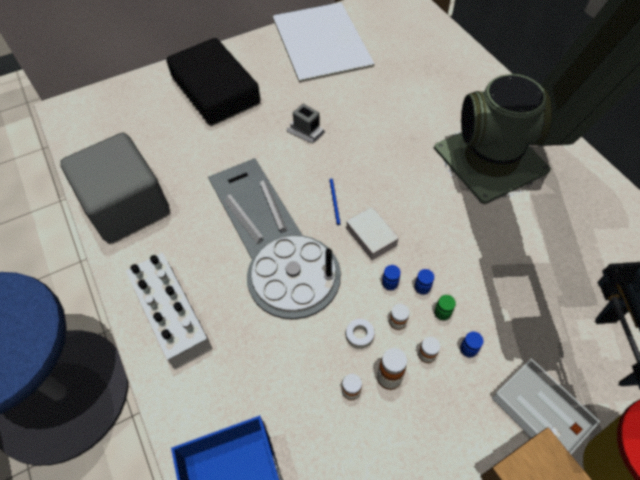

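View pics/side0.png

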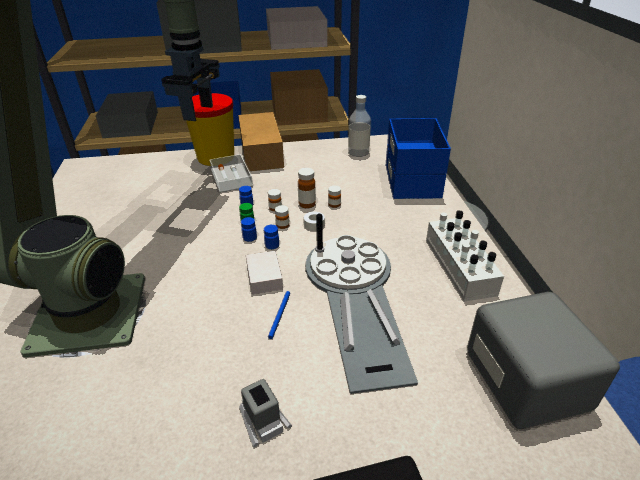

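Three amber vials with white caps show in the scene at about (400,316), (430,348) and (352,384). The bottle is at (392,365), the carousel at (293,275) with its handle post at (328,262), and the way is above it. The scanner is at (306,120). The blue and green vials are the look-alikes.

```bash
python3 - <<'E'
from h import *
print(np.round(optics.camera_info("wrist")["mount"],2).tolist(), np.round(optics.camera_info("wrist")["camera_matrix"],1).tolist())
im,d=optics.grab_frame("scene"); P=pts("scene",d)
for px in((400,316),(430,348),(352,384)):
    u,v=px; w=np.zeros((480,640),bool); w[v-18:v+18,u-18:u+18]=1
    p=P[w&(abs(P[...,2]-52)<5)]
    print(px,ray("scene",(u,v-6),52).round(),len(p),np.median(p,0).round(),((p.min(0)+p.max(0))/2).round())
from scipy.optimize import minimize
near=np.hypot(P[...,0]-569,P[...,1]-58)<95
p=P[near&(abs(P[...,2]-34)<4)&(d>0)]; print(len(p))
def cost(q):
    a=q[2]+np.arange(5)*2*np.pi/5
    c=np.stack([q[0]+58*np.cos(a),q[1]+58*np.sin(a)],1)
    r=np.linalg.norm(p[:,None,:2]-c,axis=2).min(1)
    return np.minimum(abs(r-22.5),8).mean()
best=min((minimize(cost,[x,y,a],method="Nelder-Mead") for x in(565,572) for y in(54,62) for a in np.arange(0,1.25,.2)),key=lambda r:r.fun)
print(best.x,np.degrees(best.x[2])%72,best.fun)
hp=P[near&(P[...,2]>100)]; print("handle",len(hp),np.median(hp,0), np.degrees(np.arctan2(*(np.median(hp,0)[:2]-best.x[:2])[::-1])))
sp=P[(np.hypot(P[...,0]-353,P[...,1]+308)<70)&(P[...,2]>50)]; print("scanner top",len(sp),np.median(sp,0),cv2.minAreaRect(sp[:,:2].astype(np.float32)))
c=im[80:160,265:345]; save(cv2.resize(c,None,fx=5,fy=5,interpolation=cv2.INTER_CUBIC),"scan.png")
E
```

```text
[[-0.0, -0.96, -0.27, 75.78], [1.0, -0.0, -0.0, -0.1], [0.0, -0.27, 0.96, -171.64], [0.0, 0.0, 0.0, 1.0]] [[403.9, 0.0, 317.3], [0.0, 403.9, 237.7], [0.0, 0.0, 1.0]]
(400, 316) [433. 252.  52.] 240 [435. 255.  52.] [435. 255.  52.]
(430, 348) [420. 334.  52.] 269 [422. 340.  52.] [422. 340.  51.]
(352, 384) [582. 323.  52.] 293 [587. 331.  52.] [586. 331.  52.]
645
[5.88806138e+02 5.90837431e+01 4.97782095e-01] 28.52081314926828 5.023293547311222
handle 82 [513.11418651 108.91341673 120.40444502] 146.64221251434245
scanner top 396 [ 355.57788968 -295.42355135   64.87816806] ((353.4631042480469, -300.3988342285156), (46.21187210083008, 58.050743103027344), 24.28044891357422)
```

View pics/scan.png

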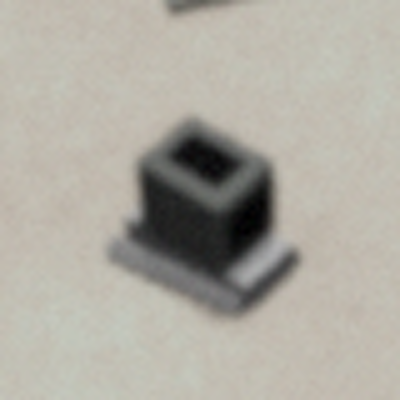

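Call:
send_rows(targets=[[[0, 0, 0.03, 0.147, -0.18, 0.05, -1], [0, 0, 0.03, 0.147, -0.18, 0.05, -1], [0, 0, 0.03, 0.147, -0.18, 0.05, -1], [0, 0, 0.03, 0.147, -0.18, 0.05, -1], [0, 0, 0.03, 0.147, -0.18, 0.05, -1], [0, 0, 0.03, 0.147, -0.18, 0.05, -1], [0, 0, 0.03, 0.147, -0.18, 0.05, -1], [0, 0, 0.03, 0.147, -0.18, 0.05, -1], [0, 0, 0.03, 0.147, -0.18, 0.05, -1], [0, 0, 0, 0, 0, 0, -1], [0, 0, 0, 0, 0, 0, -1]]])

```text
time_s: 2.25
ee_pos: [500.9, 199.8, 303.9]
ee_rot: [180.0, -0.0, 179.9]
force: [0.2, 0.3, -0.6]
gripper_width: 91.0
gripper_force: 0.0
```

```bash
cat > look.py <<'E'
from h import *
import sys
c=cam("wrist"); im,d=optics.grab_frame("wrist"); save(im,sys.argv[1]); P=pts("wrist",d,c)
s=env.state(); print(s["ee_pos"].round(1),s["ee_rot"].round(2),s["time_s"],s["gripper_width"])
np.savez("w.npz",im=im,d=d,P=P,K=c[0],R=c[1],t=c[2])
for a in sys.argv[2:]:
    th,z=a.split(":")
    for r in optics.place_of("wrist",th)[:7]:
        print(th,round(r["conf"],2),np.round(r["at"]),ray("wrist",r["at"],float(z),c).round(1)[:2])
E
python3 look.py w1.png vial0_mid:26 pocket0:24 axis:24 handle:112 way_seat:41 way_mouth:8 tall_bottle:0 tape_roll:0 wipe_box:0
```

```text
[500.1 200.5 303.7] [ 1.7997e+02 -6.0000e-02 -1.7998e+02] 2.3 91.024448392074
vial0_mid 0.95 [484.  42.] [344.7 369.6]
vial0_mid 0.94 [369. 136.] [436.7 255.3]
vial0_mid 0.84 [289. 102.] [401.7 170.1]
vial0_mid 0.73 [327.  45.] [346.6 210. ]
pocket0 0.75 [221. 298.] [627.  83.]
pocket0 0.74 [176. 212.] [520.2  38.6]
pocket0 0.57 [151. 252.] [568.7   4.7]
pocket0 0.57 [174. 290.] [616.5  26.4]
pocket0 0.55 [248. 263.] [582.6 117.7]
axis 0.72 [198. 256.] [572.9  59.3]
axis 0.47 [149. 250.] [565.9   2. ]
handle 0.75 [215. 222.] [511.7 105.1]
way_seat 0.72 [ 60. 260.] [572.2 -92.7]
way_mouth 0.28 [367. 134.] [435.1 255.4]
way_mouth 0.15 [215. 222.] [536.8  78. ]
tall_bottle 0.61 [437. 201.] [512.6 341.7]
tape_roll 0.58 [356. 205.] [517.2 245.3]
wipe_box 0.89 [182.  77.] [374.3  50.6]
```

View pics/w1.png

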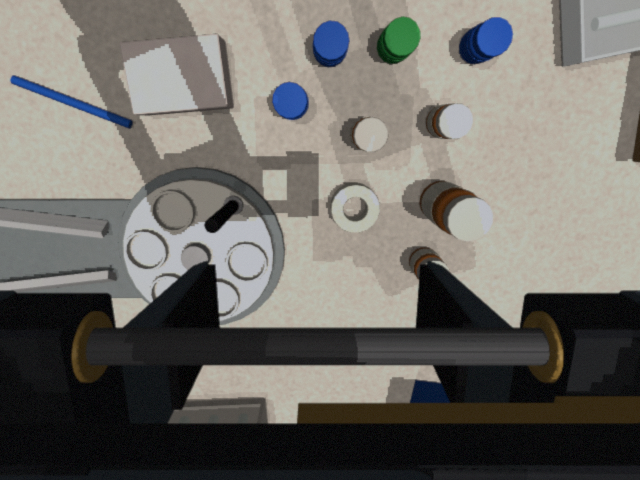

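The wrist view shows the vials at (370,134), (455,121) and (428,262), the bottle at (465,218) and the tape at (355,208). The five pockets sit 60 degrees apart, with the handle at (222,215) in the sixth slot. I'll refit on that basis.

```bash
cat > fit.py <<'E'
from h import *
from scipy.optimize import minimize
def fit(P,ok,x0=(572,59),zc=34):
    near=ok&(np.hypot(P[...,0]-x0[0],P[...,1]-x0[1])<90)
    p=P[near&(abs(P[...,2]-zc)<4)]
    def cost(q):
        a=q[2]+np.pi/3*np.arange(1,6); c=np.stack([q[0]+58*np.cos(a),q[1]+58*np.sin(a)],1)
        r=np.linalg.norm(p[:,None,:2]-c,axis=2).min(1)
        return np.minimum(abs(r-22.5),6).mean()
    b=min((minimize(cost,[x0[0]+x,x0[1]+y,np.radians(a)],method="Nelder-Mead") for x in(-4,4) for y in(-4,4) for a in (130,140,150)),key=lambda r:r.fun)
    h=P[near&(P[...,2]>116)]
    hm=h.mean(0) if len(h) else np.zeros(3)
    a=b.x[2]+np.pi/3*np.arange(1,6)
    print("axis",b.x[:2].round(1),"handle ang",np.degrees(b.x[2]).round(1),"cost",b.fun.round(2),len(p),"handle top",hm.round(1),len(h))
    print("pockets",[ (round(b.x[0]+58*np.cos(t),1),round(b.x[1]+58*np.sin(t),1)) for t in a])
    return b.x
if __name__=="__main__":
    f=np.load("w.npz"); P=f["P"]; ok=f["d"]>0; fit(P,ok)
    im,d=optics.grab_frame("scene"); P2=pts("scene",d); fit(P2,d>0)
    im,d=optics.grab_frame("side"); P3=pts("side",d); fit(P3,d>0)
    for n,Q in(("wrist",P),("scene",P2),("side",P3)):
        for x,y in((435,255),(422,340),(587,331)):
            p=Q[(np.hypot(Q[...,0]-x,Q[...,1]-y)<30)&(abs(Q[...,2]-52)<4)]
            if len(p)>20:
                (u,v),r=cv2.minEnclosingCircle(p[:,:2].astype(np.float32)); print(n,(x,y),len(p),p.mean(0).round(1),round(u,1),round(v,1),round(r,1))
E
python3 fit.py
```

```text
axis [570.4  60.1] handle ang 142.8 cost 1.38 1831 handle top [510.3 105.9 124.7] 221
pockets [(np.float64(517.0), np.float64(37.6)), (np.float64(563.1), np.float64(2.6)), (np.float64(616.6), np.float64(25.0)), (np.float64(623.9), np.float64(82.5)), (np.float64(577.7), np.float64(117.6))]
axis [571.4  60.9] handle ang 142.7 cost 1.61 676 handle top [530.  125.2 382. ] 406
pockets [(np.float64(517.9), np.float64(38.6)), (np.float64(564.0), np.float64(3.4)), (np.float64(617.5), np.float64(25.8)), (np.float64(624.9), np.float64(83.3)), (np.float64(578.7), np.float64(118.5))]
axis [569.7  58.6] handle ang 142.9 cost 1.74 529 handle top [519.4 116.7 387.9] 440
pockets [(np.float64(516.3), np.float64(36.1)), (np.float64(562.5), np.float64(1.1)), (np.float64(616.0), np.float64(23.6)), (np.float64(623.2), np.float64(81.2)), (np.float64(576.9), np.float64(116.2))]
wrist (435, 255) 928 [434.3 253.7  52.7] 434.5 253.9 17.5
wrist (422, 340) 982 [421.3 338.1  52.6] 421.4 338.7 17.4
wrist (587, 331) 84 [573.7 332.   51.8] 583.6 329.3 16.9
scene (435, 255) 239 [435.  255.5  51.8] 434.7 254.8 17.9
scene (422, 340) 262 [422.  340.1  51.9] 421.2 340.3 17.8
scene (587, 331) 289 [586.8 331.2  52.1] 586.4 330.8 17.3
side (435, 255) 89 [433.2 251.9  51.1] 434.0 251.2 20.0
side (422, 340) 76 [419.8 336.5  51.2] 418.5 336.8 17.9
side (587, 331) 78 [584.4 327.4  51. ] 585.1 328.2 19.0
```

Call:
send_rows(targets=[[[0, 0, 0, -0.066, 0.0535, -0.2, -0.6], [0, 0, 0, -0.066, 0.0535, -0.2, -0.6], [0, 0, 0, -0.066, 0.0535, -0.2, -0.6], [0, 0, 0, -0.066, 0.0535, -0.2, -0.6], [0, 0, 0, -0.066, 0.0535, -0.2, -0.6], [0, 0, 0, 0, 0, -0.2, -0.6], [0, 0, 0, 0, 0, -0.15, -0.6], [0, 0, 0, 0, 0, -0.07, -0.6], [0, 0, 0, 0, 0, 0, 0.6], [0, 0, 0, 0, 0, 0, 0.6], [0, 0, 0, 0, 0, 0, 0.6], [0, 0, 0, 0, 0, 0, 0.6]]], grip_force=12)

```text
time_s: 4.05
ee_pos: [435.4, 254.3, 21.2]
ee_rot: [179.9, 0.1, -179.9]
force: [0.4, -0.2, 0.4]
gripper_width: 43.7
gripper_force: 0.0
```

Call:
send_rows(targets=[[[0, 0, 0, 0, 0, 0, 1], [0, 0, 0, 0, 0, 0, 1], [0, 0, 0, 0, 0, 0, 1], [0, 0, 0, 0, 0, 0.1, 1], [0, 0, 0, 0, 0, 0.2, 1], [0, 0, 0, 0, 0, 0.24, 1], [0, 0, 0, 0, 0, 0.24, 1], [0, 0, 0, 0, 0, 0, 1]]])

```text
time_s: 4.85
ee_pos: [438.1, 255.8, 182.5]
ee_rot: [179.6, 0.7, -179.9]
force: [0.7, 1.3, -0.5]
gripper_width: 35.7
gripper_force: 12.0
```

Call:
send_rows(targets=[[[0, 0, 0, 0.092, -0.1795, 0, 1], [0, 0, 0, 0.092, -0.1795, 0, 1], [0, 0, 0, 0.092, -0.1795, 0, 1], [0, 0, 0, 0.092, -0.1795, 0, 1], [0, 0, 0, 0.092, -0.1795, 0, 1], [0, 0, 0, 0.092, -0.1795, 0, 1], [0, 0, 0, 0.092, -0.1795, 0, 1], [0, 0, 0, 0, 0, -0.2, 1], [0, 0, 0, 0, 0, -0.1, 1], [0, 0, 0, 0, 0, 0, 1], [0, 0, 0, 0, 0, 0, 1], [0, 0, 0, 0, 0, 0, 1]]])

```text
time_s: 6.05
ee_pos: [564.2, 2.8, 117.2]
ee_rot: [180.0, 0.1, -179.9]
force: [0.4, -0.1, -0.7]
gripper_width: 35.7
gripper_force: 12.0
```

```bash
python3 look.py w2.png; python3 -c "
from fit import *
f=np.load('w.npz'); fit(f['P'],f['d']>0)"
```

```text
[564.3   2.9 117.4] [ 1.8000e+02  1.6000e-01 -1.7989e+02] 6.1 35.64387432403841
axis [570.7  58.9] handle ang 142.9 cost 1.67 3707 handle top [538.9  19.3 211.6] 80745
pockets [(np.float64(517.3), np.float64(36.4)), (np.float64(563.5), np.float64(1.4)), (np.float64(617.0), np.float64(23.9)), (np.float64(624.2), np.float64(81.5)), (np.float64(577.9), np.float64(116.5))]
```

View pics/w2.png

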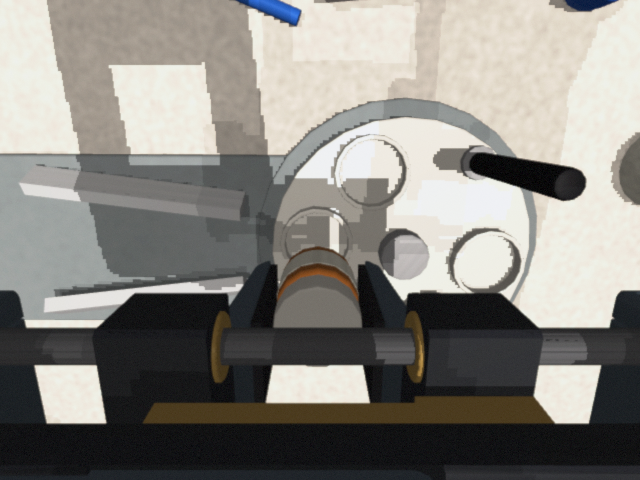

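Call:
send_rows(targets=[[[0, 0, 0, -0.004, -0.006, -0.15, 1], [0, 0, 0, 0, 0, -0.1, 1], [0, 0, 0, 0, 0, -0.06, 1], [0, 0, 0, 0, 0, -0.04, 1], [0, 0, 0, 0, 0, -0.01, 1], [0, 0, 0, 0, 0, 0, 1], [0, 0, 0, 0, 0, 0, 1]]])

```text
time_s: 6.8
ee_pos: [563.4, 1.4, 44.9]
ee_rot: [180.0, 0.1, -179.9]
force: [-0.7, 0.3, 0.8]
gripper_width: 35.4
gripper_force: 12.0
```

Call:
send_rows(targets=[[[0, 0, 0, 0, 0, 0, 0], [0, 0, 0, 0, 0, 0, 0], [0, 0, 0, 0, 0, 0, 0], [0, 0, 0, 0, 0, 0.1, 0], [0, 0, 0, 0, 0, 0.2, 0], [0, 0, 0, 0, 0, 0.2, 0], [0, 0, 0, 0, 0, 0.2, -0.2]]])

```text
time_s: 7.5
ee_pos: [562.2, 1.4, 185.4]
ee_rot: [180.0, -0.0, -179.9]
force: [0.7, 0.2, -0.9]
gripper_width: 50.9
gripper_force: 0.0
```

Call:
send_rows(targets=[[[0, 0, 0, -0.089, 0.211, 0, -0.6], [0, 0, 0, -0.089, 0.211, 0, -0.6], [0, 0, 0, -0.089, 0.211, 0, -0.6], [0, 0, 0, -0.089, 0.211, 0, -0.6], [0, 0, 0, -0.089, 0.211, 0, -0.6], [0, 0, 0, -0.089, 0.211, 0, -0.6], [0, 0, 0, -0.089, 0.211, 0, -0.6], [0, 0, 0, -0.089, 0.211, 0, -0.6], [0, 0, 0, 0, 0, -0.24, -0.6], [0, 0, 0, 0, 0, 0, -0.6], [0, 0, 0, 0, 0, 0, -0.6]]])

```text
time_s: 8.6
ee_pos: [419.8, 338.5, 135.8]
ee_rot: [-179.9, -0.1, -179.9]
force: [0.2, 0.1, 1.3]
gripper_width: 72.9
gripper_force: 0.0
```

```bash
cat > vials.py <<'E'
from h import *
def vials(f="w.npz",lo=46,hi=58):
    f=np.load(f); P=f["P"]; im=f["im"].astype(int); ok=f["d"]>0
    white=(im.max(2)-im.min(2)<60)
    m=(ok&white&(P[...,2]>lo)&(P[...,2]<hi)).astype(np.uint8)
    n,l,st,_=cv2.connectedComponentsWithStats(m)
    for i in range(1,n):
        if st[i,4]>200:
            p=P[l==i]; (u,v),r=cv2.minEnclosingCircle(p[:,:2].astype(np.float32))
            if 12<r<32: print("cap",round(u,1),round(v,1),"r",round(r,1),"z",np.median(p[:,2]).round(1),st[i,:5])
if __name__=="__main__": vials()
E
python3 look.py w3.png; python3 vials.py
```

```text
[420.9 338.9 137. ] [ 1.7996e+02  6.0000e-02 -1.7997e+02] 8.65 73.17943801344127
cap 348.4 275.6 r 15.5 z 52.8 [196 113  39  40 447]
cap 400.6 172.6 r 17.6 z 49.8 [ 36 188  58  54 337]
cap 421.1 338.9 r 17.5 z 52.8 [ 293  219   53   52 2120]
```

View pics/w3.png

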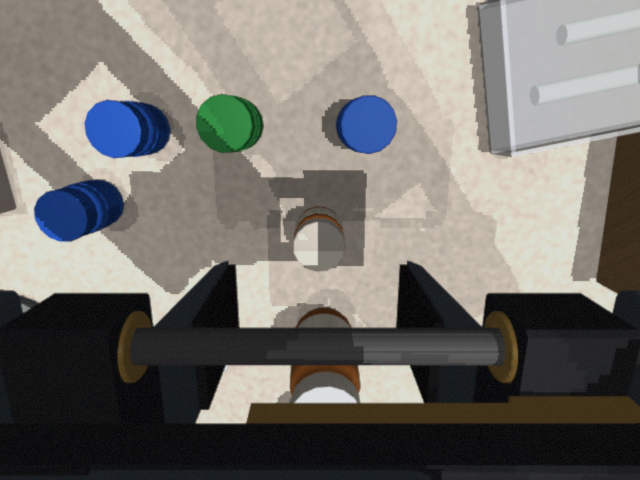

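The vial (320,240) is centred between the fingers, and the bottle is behind it at (325,360). Going down to grip.

Call:
send_rows(targets=[[[0, 0, 0, 0, 0, -0.24, -0.6], [0, 0, 0, 0, 0, -0.2, -0.6], [0, 0, 0, 0, 0, -0.1, -0.6], [0, 0, 0, 0, 0, -0.04, 1], [0, 0, 0, 0, 0, 0, 1], [0, 0, 0, 0, 0, 0, 1], [0, 0, 0, 0, 0, 0, 1], [0, 0, 0, 0, 0, 0, 1], [0, 0, 0, 0, 0, 0, 1], [0, 0, 0, 0, 0, 0, 1]]])

```text
time_s: 9.65
ee_pos: [420.9, 339.5, 21.3]
ee_rot: [179.9, 0.1, -179.9]
force: [-0.3, -0.8, 5.6]
gripper_width: 35.6
gripper_force: 12.0
```

Call:
send_rows(targets=[[[0, 0, 0, 0, 0, 0.12, 1], [0, 0, 0, 0, 0, 0.22, 1], [0, 0, 0, 0, 0, 0.24, 1], [0, 0, 0, 0, 0, 0.24, 1], [0, 0, 0, 0.1225, -0.197, 0, 1], [0, 0, 0, 0.1225, -0.197, 0, 1], [0, 0, 0, 0.1225, -0.197, 0, 1], [0, 0, 0, 0.1225, -0.197, 0, 1], [0, 0, 0, 0.1225, -0.197, 0, 1], [0, 0, 0, 0.1225, -0.197, 0, 1], [0, 0, 0, 0.1225, -0.197, 0, 1], [0, 0, 0, 0.1225, -0.197, 0, 1]]])

```text
time_s: 10.85
ee_pos: [616.6, 22.1, 184.0]
ee_rot: [180.0, -0.0, -179.9]
force: [0.8, 0.9, 0.2]
gripper_width: 35.6
gripper_force: 12.0
```

Call:
send_rows(targets=[[[0, 0, 0, 0, 0, -0.2, 1], [0, 0, 0, 0, 0, -0.15, 1], [0, 0, 0, 0, 0, 0, 1], [0, 0, 0, 0, 0, 0, 1], [0, 0, 0, 0, 0, 0, 1]]])

```text
time_s: 11.35
ee_pos: [617.4, 24.2, 116.0]
ee_rot: [180.0, 0.2, -179.9]
force: [-0.7, 0.7, -0.6]
gripper_width: 35.8
gripper_force: 12.0
```

```bash
python3 look.py w4.png; python3 -c "
from fit import *
f=np.load('w.npz'); fit(f['P'],f['d']>0)
from vials import vials; vials(lo=68,hi=82)"
```

```text
[617.4  24.2 116.2] [ 179.99    0.23 -179.89] 11.4 35.614641133568256
axis [571.1  59. ] handle ang 142.8 cost 1.35 5876 handle top [590.1  29.5 212.9] 102330
pockets [(np.float64(517.6), np.float64(36.5)), (np.float64(563.8), np.float64(1.4)), (np.float64(617.3), np.float64(24.0)), (np.float64(624.5), np.float64(81.5)), (np.float64(578.3), np.float64(116.5))]
cap 562.6 1.4 r 17.4 z 76.8 [ 241  132   67   68 3526]
```

Call:
send_rows(targets=[[[0, 0, 0, 0, 0, -0.15, 1], [0, 0, 0, 0, 0, -0.1, 1], [0, 0, 0, 0, 0, -0.06, 1], [0, 0, 0, 0, 0, -0.04, 1], [0, 0, 0, 0, 0, -0.005, 1], [0, 0, 0, 0, 0, 0, 1], [0, 0, 0, 0, 0, 0, 0], [0, 0, 0, 0, 0, 0, 0], [0, 0, 0, 0, 0, 0, 0]]])

```text
time_s: 12.3
ee_pos: [616.4, 23.8, 43.3]
ee_rot: [180.0, 0.0, -179.9]
force: [0.3, -0.0, -0.4]
gripper_width: 45.7
gripper_force: 0.0
```

Call:
send_rows(targets=[[[0, 0, 0, 0, 0, 0.1, 0], [0, 0, 0, 0, 0, 0.2, 0], [0, 0, 0, 0, 0, 0.24, 0], [0, 0, 0, 0, 0, 0.2, -0.2], [0, 0, 0, -0.022, 0.2185, 0, -0.5], [0, 0, 0, -0.022, 0.2185, 0, -0.5], [0, 0, 0, -0.022, 0.2185, 0, -0.5], [0, 0, 0, -0.022, 0.2185, 0, -0.5], [0, 0, 0, -0.022, 0.2185, 0, -0.5], [0, 0, 0, -0.022, 0.2185, 0, -0.5], [0, 0, 0, -0.022, 0.2185, 0, -0.5]]])

```text
time_s: 13.4
ee_pos: [584.9, 331.4, 191.1]
ee_rot: [180.0, 0.0, -179.9]
force: [0.3, 0.1, 0.2]
gripper_width: 68.6
gripper_force: 0.0
```

Call:
send_rows(targets=[[[0, 0, 0, 0, 0, -0.16, -0.5], [0, 0, 0, 0, 0, 0, -0.5], [0, 0, 0, 0, 0, 0, -0.5]]])

```text
time_s: 13.7
ee_pos: [585.0, 329.1, 158.6]
ee_rot: [-179.9, -0.1, -179.9]
force: [-0.6, -1.7, 1.2]
gripper_width: 68.7
gripper_force: 0.0
```

```bash
python3 look.py w5.png; python3 vials.py; python3 -c "
from h import *
f=np.load('w.npz');P=f['P'];p=P[(P[...,2]>98)&(P[...,2]<110)&(f['d']>0)&(P[...,0]<545)];print(len(p),cv2.minEnclosingCircle(p[:,:2].astype(np.float32)))"
```

```text
[585.8 329.1 159.7] [ 1.7999e+02  3.0000e-02 -1.7997e+02] 13.75 68.51171954617328
cap 586.1 330.0 r 17.5 z 52.8 [ 296  212   48   48 1814]
5092 ((510.8536071777344, 343.32135009765625), 21.599645614624023)
```

Call:
send_rows(targets=[[[0, 0, 0, 0, 0.005, -0.24, -0.5], [0, 0, 0, 0, 0, -0.24, -0.5], [0, 0, 0, 0, 0, -0.15, -0.5], [0, 0, 0, 0, 0, -0.06, 0.5], [0, 0, 0, 0, 0, 0, 1], [0, 0, 0, 0, 0, 0, 1], [0, 0, 0, 0, 0, 0, 1], [0, 0, 0, 0, 0, 0, 1], [0, 0, 0, 0, 0, 0, 1], [0, 0, 0, 0, 0, 0, 1]]])

```text
time_s: 14.75
ee_pos: [586.8, 331.2, 23.5]
ee_rot: [179.9, 0.2, -179.9]
force: [0.7, -0.9, 6.6]
gripper_width: 36.0
gripper_force: 12.0
```

Call:
send_rows(targets=[[[0, 0, 0, 0, 0, 0.12, 1], [0, 0, 0, 0, 0, 0.22, 1], [0, 0, 0, 0, 0, 0.24, 1], [0, 0, 0, 0, 0, 0.24, 1], [0, 0, 0, 0.032, -0.2065, 0, 1], [0, 0, 0, 0.032, -0.2065, 0, 1], [0, 0, 0, 0.032, -0.2065, 0, 1], [0, 0, 0, 0.032, -0.2065, 0, 1], [0, 0, 0, 0.032, -0.2065, 0, 1], [0, 0, 0, 0.032, -0.2065, 0, 1], [0, 0, 0, 0, 0, 0, 1]]])

```text
time_s: 15.85
ee_pos: [624.3, 78.0, 185.5]
ee_rot: [-179.9, 0.1, 179.8]
force: [0.9, -0.4, 0.1]
gripper_width: 35.9
gripper_force: 12.0
```

Call:
send_rows(targets=[[[0, 0, 0, 0, 0, -0.2, 1], [0, 0, 0, 0, 0, -0.15, 1], [0, 0, 0, 0, 0, 0, 1], [0, 0, 0, 0, 0, 0, 1], [0, 0, 0, 0, 0, 0, 1]]])

```text
time_s: 16.35
ee_pos: [625.1, 83.6, 117.1]
ee_rot: [180.0, 0.2, -179.9]
force: [1.4, 0.1, 0.0]
gripper_width: 35.8
gripper_force: 12.0
```

```bash
python3 look.py w6.png; python3 -c "
from fit import *
f=np.load('w.npz'); fit(f['P'],f['d']>0)
from vials import vials; vials(lo=68,hi=82)"
```

```text
[625.1  83.4 117.3] [ 179.96    0.24 -179.9 ] 16.4 35.783572304349924
axis [571.2  59.5] handle ang 142.7 cost 1.4 5698 handle top [597.8  81.1 214.1] 103474
pockets [(np.float64(517.7), np.float64(37.1)), (np.float64(563.9), np.float64(1.9)), (np.float64(617.4), np.float64(24.4)), (np.float64(624.7), np.float64(81.9)), (np.float64(578.5), np.float64(117.0))]
cap 562.5 1.6 r 17.6 z 76.8 [ 126  116   71   69 3821]
cap 617.0 24.0 r 17.6 z 76.8 [ 179  218   66   63 3156]
```

Call:
send_rows(targets=[[[0, 0, 0, -0.002, -0.008, -0.15, 1], [0, 0, 0, 0, 0, -0.1, 1], [0, 0, 0, 0, 0, -0.06, 1], [0, 0, 0, 0, 0, -0.04, 1], [0, 0, 0, 0, 0, 0, 1], [0, 0, 0, 0, 0, 0, 1], [0, 0, 0, 0, 0, 0, 0], [0, 0, 0, 0, 0, 0, 0], [0, 0, 0, 0, 0, 0, 0]]])

```text
time_s: 17.3
ee_pos: [623.5, 81.3, 45.3]
ee_rot: [180.0, 0.0, -179.9]
force: [0.5, 0.2, 0.4]
gripper_width: 45.5
gripper_force: 0.0
```

Call:
send_rows(targets=[[[0, 0, 0, 0, 0, 0.1, 0], [0, 0, 0, 0, 0, 0.2, 0], [0, 0, 0, 0, 0, 0.24, 0], [0, 0, 0, 0, 0, 0.24, 0], [0, 0, 0, -0.1, -0.2, 0.1, -0.5], [0, 0, 0, -0.1, -0.2, 0.1, -0.7], [0, 0, 0, -0.1, -0.2, 0.1, -0.7], [0, 0, 0, -0.1, -0.2, 0.1, -0.7], [0, 0, 0, -0.1, -0.2, 0, -0.7], [0, 0, 0, -0.1, -0.2, 0, -0.7], [0, 0, 0, 0, 0, 0, -0.7], [0, 0, 0, 0, 0, 0, -0.7]]])

```text
time_s: 18.5
ee_pos: [503.0, -159.3, 281.2]
ee_rot: [180.0, 0.0, 179.9]
force: [1.1, 0.2, -0.0]
gripper_width: 77.8
gripper_force: 0.0
```

```bash
python3 look.py w7.png scanner_mid:33 scanner_foot:0 way_mouth:8 way_seat:41 axis:24; python3 -c "
from vials import vials; vials(lo=68,hi=82)"
```

```text
[ 503.4 -158.5  281.1] [ 1.7996e+02  3.0000e-02 -1.7996e+02] 18.55 77.78200079011953
scanner_mid 0.58 [169.  42.] [ 351.6 -300.4]
scanner_mid 0.44 [468. 261.] [571.6   5.8]
scanner_foot 0.7 [175.  48.] [ 351.6 -305.9]
way_mouth 0.59 [290. 254.] [ 570.8 -190.8]
way_seat 0.97 [382. 265.] [573.3 -90.4]
way_seat 0.45 [173.  48.] [ 357.7 -294.5]
way_seat 0.27 [290. 254.] [ 560.4 -189.3]
axis 0.7 [513. 254.] [567.   58.7]
cap 562.4 0.7 r 17.8 z 76.6 [ 460  248   38   35 1027]
cap 613.6 19.7 r 14.2 z 76.3 [477 298  18  29 317]
```

View pics/w7.png

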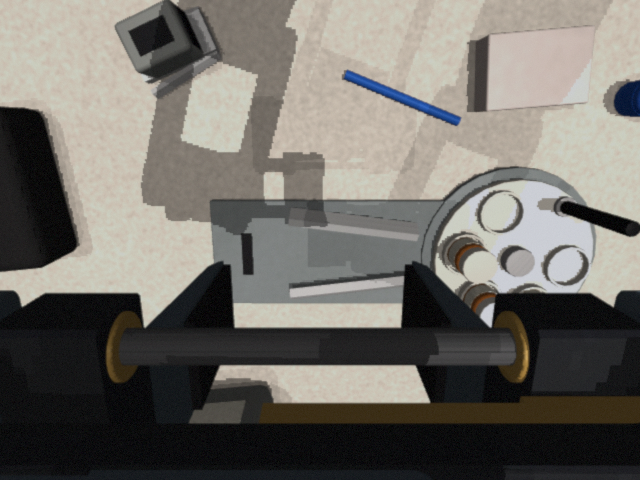

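The scanner is at (160,42), with a broad foot edge on its right at (207,35). I'll take a closer look to get its heading.

Call:
send_rows(targets=[[[0, 0, 0, -0.107, -0.118, -0.067, -0.7], [0, 0, 0, -0.107, -0.118, -0.067, -0.7], [0, 0, 0, -0.107, -0.118, -0.067, -0.7], [0, 0, 0, -0.107, -0.118, -0.067, -0.7], [0, 0, 0, -0.107, -0.118, -0.067, -0.7], [0, 0, 0, -0.107, -0.118, -0.067, -0.7], [0, 0, 0, 0, 0, 0, -0.7], [0, 0, 0, 0, 0, 0, -0.7], [0, 0, 0, 0, 0, 0, -0.7]]])

```text
time_s: 19.7
ee_pos: [376.0, -299.9, 201.1]
ee_rot: [-180.0, 0.1, -179.9]
force: [-0.6, -0.2, 0.4]
gripper_width: 77.3
gripper_force: 0.0
```

```bash
python3 look.py w8.png scanner_mid:33 scanner_foot:0; python3 -c "
from h import *
f=np.load('w.npz');P=f['P'];ok=(f['d']>0)&(np.hypot(P[...,0]-353,P[...,1]+303)<75)
for lo,hi in((58,72),(12,24)):
  p=P[ok&(P[...,2]>lo)&(P[...,2]<hi)]; print(len(p),np.median(p[:,2]),cv2.minAreaRect(p[:,:2].astype(np.float32)))
  if lo<20: print(p[::max(1,len(p)//25)].round(0).tolist())
"
```

```text
[ 376.1 -299.8  201.1] [-1.7997e+02  7.0000e-02 -1.7983e+02] 19.75 77.31336869527597
4092 66.81731180186227 ((351.9828796386719, -303.4667663574219), (43.997802734375, 57.140499114990234), 22.503721237182617)
1019 18.555641555364197 ((352.29718017578125, -303.96051025390625), (62.28758239746094, 80.40542602539062), 21.74504852294922)
[[318.0, -280.0, 12.0], [322.0, -288.0, 13.0], [323.0, -280.0, 19.0], [325.0, -285.0, 18.0], [327.0, -307.0, 12.0], [327.0, -271.0, 20.0], [329.0, -278.0, 18.0], [331.0, -323.0, 13.0], [333.0, -332.0, 14.0], [333.0, -273.0, 20.0], [335.0, -277.0, 18.0], [337.0, -272.0, 19.0], [338.0, -271.0, 18.0], [341.0, -272.0, 19.0], [344.0, -268.0, 18.0], [346.0, -267.0, 19.0], [349.0, -344.0, 19.0], [351.0, -344.0, 19.0], [352.0, -271.0, 20.0], [354.0, -266.0, 19.0], [357.0, -261.0, 12.0], [359.0, -342.0, 20.0], [365.0, -338.0, 19.0], [371.0, -335.0, 20.0], [377.0, -334.0, 19.0], [384.0, -332.0, 18.0]]
```

View pics/w8.png

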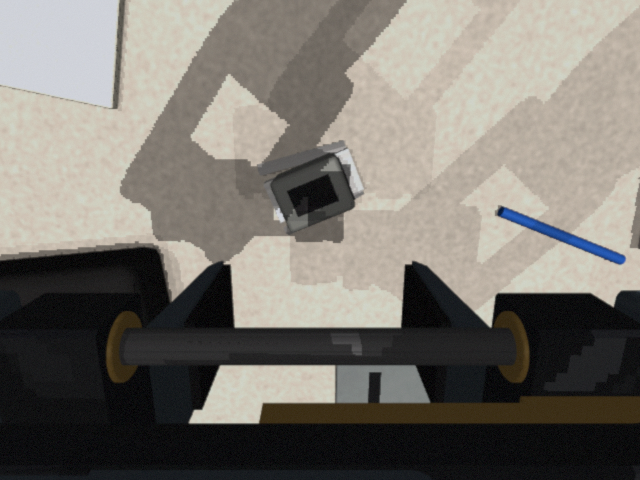

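The narrow foot end points toward world +y, so the scanner's forward yaw is about 112.5°. The head centre is at (352,-303.5), px (313,190). Turning the tool by -67.5° and moving over it.

Call:
send_rows(targets=[[[0, 0, -0.0833, -0.0135, -0.002, -0.04, -0.7], [0, 0, -0.0833, -0.0135, -0.002, -0.04, -0.7], [0, 0, -0.0833, -0.0135, -0.002, -0.04, -0.7], [0, 0, -0.0833, -0.0135, -0.002, -0.04, -0.7], [0, 0, -0.0833, -0.0135, -0.002, -0.04, -0.7], [0, 0, -0.0833, -0.0135, -0.002, -0.04, -0.7], [0, 0, -0.0833, -0.0135, -0.002, -0.04, -0.7], [0, 0, -0.0833, -0.0135, -0.002, -0.04, -0.7], [0, 0, -0.0833, -0.0135, -0.002, 0, -0.7], [0, 0, 0, 0, 0, 0, -0.7], [0, 0, 0, 0, 0, 0, -0.7], [0, 0, 0, 0, 0, 0, -0.7]]])

```text
time_s: 21.05
ee_pos: [351.2, -303.9, 136.9]
ee_rot: [180.0, 0.0, 112.7]
force: [-1.1, 0.0, 0.1]
gripper_width: 77.3
gripper_force: 0.0
```

```bash
python3 look.py w9.png;  python3 -c "
from h import *
f=np.load('w.npz');P=f['P'];ok=(f['d']>0)&(np.hypot(P[...,0]-353,P[...,1]+303)<50)
p=P[ok&(P[...,2]>58)&(P[...,2]<72)]; print(len(p),np.median(p[:,2]),cv2.minAreaRect(p[:,:2].astype(np.float32)))
"
```

```text
[ 351.1 -303.9  136.9] [1.7997e+02 4.0000e-02 1.1271e+02] 21.1 77.34305902281659
5898 66.8841064313344 ((351.9894104003906, -302.73529052734375), (44.09721755981445, 56.32398986816406), 22.4620304107666)
```

Call:
send_rows(targets=[[[0, 0, 0, 0.004, 0.005, -0.2, -0.7], [0, 0, 0, 0, 0, -0.2, -0.7], [0, 0, 0, 0, 0, -0.1, -0.7], [0, 0, 0, 0, 0, -0.035, -0.7], [0, 0, 0, 0, 0, 0, 0], [0, 0, 0, 0, 0, 0, 0.5], [0, 0, 0, 0, 0, 0, 0.5], [0, 0, 0, 0, 0, 0, 0.5], [0, 0, 0, 0, 0, 0, 0.5], [0, 0, 0, 0, 0, 0, 0.5], [0, 0, 0, 0, 0, 0, 0.5]]], grip_force=30)

```text
time_s: 22.2
ee_pos: [351.9, -303.3, 30.4]
ee_rot: [179.9, 0.1, 112.6]
force: [-0.8, 0.5, 5.8]
gripper_width: 44.1
gripper_force: 30.0
```

```bash
python3 - <<'E'
from h import *
# way geometry from scene depth: plate edges & wall edges
for n in("scene","side"):
    im,d=optics.grab_frame(n); P=pts(n,d); ok=d>0
    box=ok&(abs(P[...,0]-571)<75)&(P[...,1]>-290)&(P[...,1]<-40)
    w=P[box&(P[...,2]>16)&(P[...,2]<27)]
    for x0,s in((572,-1),(572,1)):
        q=w[(s*(w[:,0]-x0)>0)&(w[:,1]<-60)&(w[:,1]>-195)]
        if len(q)>10:
            print(n,s,len(q)); 
            for y in range(-190,-60,20):
                r=q[abs(q[:,1]-y)<10]
                if len(r): print(y,r[:,0].min().round(1),r[:,0].mean().round(1),r[:,0].max().round(1))
    for th,z in(("way_seat",41),("way_mouth",8)):
        for r in optics.place_of(n,th)[:1]: print(n,th,r["conf"],ray(n,r["at"],z).round(1))
E
```

```text
scene -1 241
-190 518.9 527.3 534.7
-170 521.2 529.5 536.5
-150 522.4 531.0 538.2
-130 525.8 534.3 541.4
-110 528.1 536.2 544.2
-90 530.3 538.6 546.3
-70 532.8 541.7 547.9
scene 1 305
-190 606.0 614.3 623.0
-170 603.9 613.8 624.2
-150 602.5 610.7 617.8
-130 600.1 609.3 619.5
-110 597.6 606.5 615.4
-90 595.0 603.6 610.8
-70 592.5 601.5 608.7
scene way_seat 0.56 [ 568.6 -100.5   41. ]
scene way_mouth 0.8 [ 569.1 -188.4    8. ]
side -1 363
-190 518.0 525.6 533.3
-170 519.7 527.0 535.0
-150 521.8 529.4 537.6
-130 524.6 532.2 539.8
-110 527.5 534.9 543.2
-90 529.6 537.4 545.2
-70 532.4 539.4 547.2
side 1 294
-190 606.2 612.4 621.8
-170 603.2 609.6 619.7
-150 601.9 607.1 616.5
-130 598.8 604.7 613.3
-110 597.4 603.0 612.8
-90 594.1 599.9 607.3
-70 591.8 597.3 606.0
side way_seat 0.8 [563.5 -91.7  41. ]
side way_mouth 0.75 [ 576.  -187.6    8. ]
```

Call:
send_rows(targets=[[[0, 0, 0, 0, 0, 0.1, 0.5], [0, 0, 0, 0, 0, 0.2, 0.5], [0, 0, 0, 0, 0, 0.2, 0.5], [0, 0, -0.0625, 0.1817, 0.0545, 0, 0.5], [0, 0, -0.0625, 0.1817, 0.0545, 0, 0.5], [0, 0, -0.0625, 0.1817, 0.0545, 0, 0.5], [0, 0, -0.0625, 0.1817, 0.0545, 0, 0.5], [0, 0, 0, 0.1817, 0.0545, 0, 0.5], [0, 0, 0, 0.1817, 0.0545, 0, 0.5], [0, 0, 0, 0, 0, 0, 0.5], [0, 0, 0, 0, 0, 0, 0.5], [0, 0, 0, 0, 0, 0, 0.5]]])

```text
time_s: 23.7
ee_pos: [567.9, -237.5, 128.8]
ee_rot: [-179.9, -0.0, 90.1]
force: [0.2, 0.1, -2.8]
gripper_width: 43.8
gripper_force: 30.0
```

```bash
cat > sc.py <<'E'
from h import *
import sys
z0=float(sys.argv[1]); s=env.state(); print(s["ee_pos"].round(1),s["ee_rot"].round(2),s["force"].round(1))
for n in("scene","side"):
    im,d=optics.grab_frame(n); P=pts(n,d)
    c=s["ee_pos"]; m=(d>0)&(abs(P[...,0]-570)<60)&(P[...,1]>-300)&(P[...,1]<-40)
    p=P[m&(abs(P[...,2]-z0)<4)]
    if len(p)>30: print(n,len(p),np.median(p[:,2]).round(1),cv2.minAreaRect(p[:,:2].astype(np.float32)))
    if len(sys.argv)>2:
        v=P[(d>0)&(np.hypot(P[...,0]-571,P[...,1]-59)<95)&(P[...,2]>72)&(P[...,2]<80)]
        k=cv2.kmeans(v[:,:2].astype(np.float32),3,None,(3,50,.1),5,cv2.KMEANS_PP_CENTERS)[2]; print("vials",k.round().tolist())
        save(im,sys.argv[2]+n+".png")
E
python3 sc.py 166
```

```text
[ 567.9 -237.5  128.8] [-1.7986e+02 -4.0000e-02  9.0090e+01] [ 0.2  0.1 -2.8]
scene 352 164.7 ((568.6629638671875, -233.27215576171875), (53.17740249633789, 66.11747741699219), 89.91401672363281)
side 592 164.5 ((566.7868041992188, -241.03289794921875), (49.56753921508789, 66.85426330566406), 88.99884033203125)
```

Call:
send_rows(targets=[[[0, 0, 0, 0.01, 0, -0.15, 0.5], [0, 0, 0, 0, 0, -0.15, 0.5], [0, 0, 0, 0, 0, -0.1, 0.5], [0, 0, 0, 0, 0, -0.04, 0.5], [0, 0, 0, 0, 0, -0.01, 0.5], [0, 0, 0, 0, 0, 0, 0.5], [0, 0, 0, 0, 0, 0, 0.5]]])

```text
time_s: 24.5
ee_pos: [572.3, -238.0, 41.0]
ee_rot: [179.9, 0.1, 90.1]
force: [0.4, -0.4, -2.7]
gripper_width: 43.7
gripper_force: 30.0
```

Call:
send_rows(targets=[[[0, 0, 0, -0.01, 0, -0.008, 0.5], [0, 0, 0, 0, 0, 0, 0.5], [0, 0, 0, 0, 0, 0, 0.5], [0, 0, 0, 0, 0, 0, 0.5]]])

```text
time_s: 24.9
ee_pos: [569.3, -237.5, 38.5]
ee_rot: [180.0, 0.0, 90.1]
force: [-2.1, 0.6, 1.7]
gripper_width: 43.8
gripper_force: 30.0
```

Call:
send_rows(targets=[[[0, 0, 0, 0.002, 0.05, 0, 0.5], [0, 0, 0, 0, 0.07, 0, 0.5], [0, 0, 0, 0, 0.07, 0, 0.5], [0, 0, 0, 0, 0.07, 0, 0.5], [0, 0, 0, 0, 0.07, 0, 0.5], [0, 0, 0, 0, 0.07, 0, 0.5], [0, 0, 0, 0, 0, 0, 0.5], [0, 0, 0, 0, 0, 0, 0.5]]])

```text
time_s: 25.7
ee_pos: [570.2, -154.7, 38.6]
ee_rot: [180.0, -0.2, 90.1]
force: [-0.3, 4.8, 6.2]
gripper_width: 43.7
gripper_force: 30.0
```

Call:
send_rows(targets=[[[0, 0, 0, 0, 0.05, 0, 0.5], [0, 0, 0, 0, 0.05, 0, 0.5], [0, 0, 0, 0, 0.05, 0, 0.5], [0, 0, 0, 0, 0, 0, 0.5], [0, 0, 0, 0, 0, 0, 0.5], [0, 0, 0, 0, 0, 0, 0], [0, 0, 0, 0, 0, 0, -0.3], [0, 0, 0, 0, 0, 0, -0.3], [0, 0, 0, 0, 0, 0, -0.3]]])

```text
time_s: 26.6
ee_pos: [569.4, -127.2, 37.5]
ee_rot: [-179.9, -0.0, 90.1]
force: [-0.5, 0.3, 0.0]
gripper_width: 59.4
gripper_force: 0.0
```

Call:
send_rows(targets=[[[0, 0, 0, 0, 0, 0.15, -0.3], [0, 0, 0, 0, 0, 0.2, 0.5], [0, 0, 0, 0, -0.1, 0.2, 1], [0, 0, 0, 0, -0.15, 0, 1], [0, 0, 0, 0, -0.12, 0, 1], [0, 0, 0, 0, 0, 0, 1], [0, 0, 0, 0, 0, 0, 1], [0, 0, 0, 0, 0, 0, 1]]])

```text
time_s: 27.4
ee_pos: [569.5, -200.6, 147.5]
ee_rot: [-179.9, -0.1, 90.1]
force: [-0.5, 0.7, -0.1]
gripper_width: 6.0
gripper_force: 0.0
```

```bash
python3 sc.py 74 s1; python3 look.py w10.png; python3 -c "
from h import *
f=np.load('w.npz');P=f['P'];p=P[(f['d']>0)&(abs(P[...,0]-570)<60)&(abs(P[...,2]-74)<5)&(P[...,1]<-50)&(P[...,1]>-250)]
if len(p):print(len(p),np.median(p[:,2]),cv2.minAreaRect(p[:,:2].astype(np.float32)))"
```

```text
[ 569.5 -200.6  147.5] [-1.7994e+02 -6.0000e-02  9.0120e+01] [-0.5  0.7 -0.1]
scene 402 74.0 ((570.6914672851562, -125.11325073242188), (58.0819206237793, 43.47932052612305), 89.965087890625)
vials [[617.0, 25.0], [617.0, 85.0], [563.0, 3.0]]
side 385 73.6 ((565.8580322265625, -128.3186798095703), (42.30255126953125, 58.35643005371094), 9.605043411254883)
vials [[507.0, 101.0], [562.0, -16.0], [515.0, 101.0]]
[ 569.8 -200.5  147.8] [-1.7998e+02 -2.0000e-02  9.0160e+01] 27.55 0.6255375497557163
7178 74.84262691005233 ((570.7525024414062, -126.57388305664062), (44.0682487487793, 55.668758392333984), 0.10544567555189133)
```

View pics/w10.png

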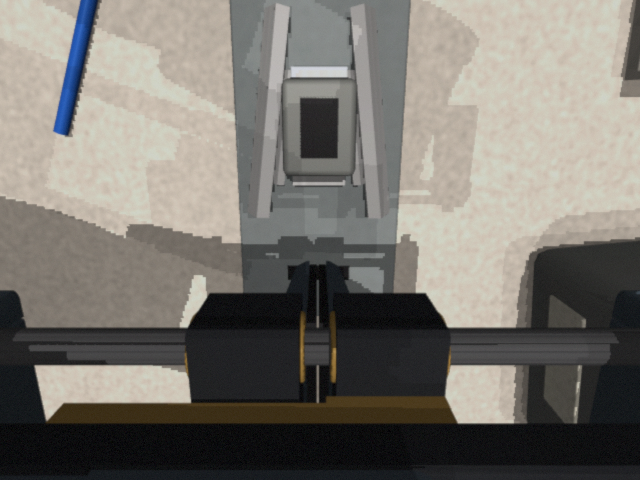

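The scanner sits flat and straight in the way at (318,125), with its mid at y ≈ -126.5. Next I'll lower the closed fingers behind the tail and push.

Call:
send_rows(targets=[[[0, 0, 0, 0.004, 0, -0.24, 1], [0, 0, 0, 0, 0, -0.2, 1], [0, 0, 0, 0, 0, -0.15, 1], [0, 0, 0, 0, 0, -0.07, 1], [0, 0, 0, 0, 0, 0, 1], [0, 0, 0, 0, 0, 0, 1]]])

```text
time_s: 28.15
ee_pos: [571.7, -201.6, 17.1]
ee_rot: [179.9, 0.0, 90.1]
force: [0.6, -0.3, 0.8]
gripper_width: 0.6
gripper_force: 0.0
```

Call:
send_rows(targets=[[[0, 0, 0, 0, 0.05, 0, 1], [0, 0, 0, 0, 0.05, 0, 1], [0, 0, 0, 0, 0.05, 0, 1], [0, 0, 0, 0, 0.04, 0, 1], [0, 0, 0, 0, 0, 0, 1], [0, 0, 0, 0, 0, 0, 1]]])

```text
time_s: 28.75
ee_pos: [570.2, -162.5, 15.8]
ee_rot: [-179.9, -0.1, 90.1]
force: [0.0, -1.0, -0.8]
gripper_width: 0.4
gripper_force: 0.0
```

Call:
send_rows(targets=[[[0, 0, 0, 0, 0.015, 0, 1], [0, 0, 0, 0, 0.015, 0, 1], [0, 0, 0, 0, 0.015, 0, 1], [0, 0, 0, 0, 0.01, 0, 1], [0, 0, 0, 0, 0, 0, 1]]])

```text
time_s: 29.25
ee_pos: [570.5, -152.0, 15.8]
ee_rot: [-180.0, -0.0, 90.1]
force: [0.3, -0.6, -0.7]
gripper_width: 0.5
gripper_force: 0.0
```

Call:
send_rows(targets=[[[0, 0, 0, 0, 0.01, 0, 1], [0, 0, 0, 0, 0.01, 0, 1], [0, 0, 0, 0, 0, 0, 1]]])

```text
time_s: 29.55
ee_pos: [570.7, -148.3, 16.0]
ee_rot: [180.0, -0.0, 90.1]
force: [0.1, -0.5, -0.2]
gripper_width: 0.5
gripper_force: 0.3
```

Call:
send_rows(targets=[[[0, 0, 0, 0, 0.008, 0, 1], [0, 0, 0, 0, 0, 0, 1]]])

```text
time_s: 29.75
ee_pos: [570.7, -147.7, 16.0]
ee_rot: [180.0, 0.1, 90.1]
force: [0.1, -4.9, -0.7]
gripper_width: 0.4
gripper_force: 2.4
```

Call:
send_rows(targets=[[[0, 0, 0, 0, 0.008, 0, 1], [0, 0, 0, 0, 0, 0, 1]]])

```text
time_s: 29.95
ee_pos: [570.7, -147.6, 16.1]
ee_rot: [180.0, 0.2, 90.2]
force: [0.0, -10.3, -1.9]
gripper_width: 0.7
gripper_force: 4.9
```

Call:
send_rows(targets=[[[0, 0, 0, 0, 0.008, 0, 1], [0, 0, 0, 0, 0, 0, 1]]])

```text
time_s: 30.15
ee_pos: [570.8, -147.6, 16.1]
ee_rot: [180.0, 0.4, 90.3]
force: [-1.6, -14.7, -1.5]
gripper_width: 0.4
gripper_force: 7.3
```

One more push to about 19 N, then back off and check.

Call:
send_rows(targets=[[[0, 0, 0, 0, 0.006, 0, 1], [0, 0, 0, 0, 0, 0, 1], [0, 0, 0, 0, 0, 0, 1]]])

```text
time_s: 30.45
ee_pos: [570.8, -147.5, 16.2]
ee_rot: [180.0, 0.5, 90.3]
force: [-2.7, -17.8, -2.7]
gripper_width: 0.6
gripper_force: 9.1
```

Call:
send_rows(targets=[[[0, 0, 0, 0, -0.06, 0, 1], [0, 0, 0, 0, -0.15, 0, 1], [0, 0, 0, 0, -0.1, 0.2, 1], [0, 0, 0, 0, 0, 0.24, 0.5], [0, 0, 0, 0, 0, 0.24, 0], [0, 0, 0, 0, 0.05, 0.24, 0], [0, 0, 0, 0, 0.2, 0.2, 0], [0, 0, 0, 0, 0.2, 0, 0], [0, 0, 0, 0, 0, 0, 0], [0, 0, 0, 0, 0, 0, 0]]])

```text
time_s: 31.45
ee_pos: [570.4, -118.2, 235.4]
ee_rot: [-180.0, -0.0, 90.2]
force: [-0.4, -0.5, 0.4]
gripper_width: 45.3
gripper_force: 0.0
```

```bash
python3 look.py w11.png way_seat:41 scanner_mid:41; python3 -c "
from h import *
f=np.load('w.npz');P=f['P'];p=P[(f['d']>0)&(abs(P[...,0]-570)<60)&(abs(P[...,2]-74)<5)&(P[...,1]<-45)&(P[...,1]>-250)]
if len(p):print(len(p),np.median(p[:,2]),cv2.minAreaRect(p[:,:2].astype(np.float32)))
from vials import vials; vials(lo=68,hi=82)
from fit import fit; fit(P,f['d']>0)"
```

```text
[ 570.3 -119.   234.9] [-1.7995e+02 -2.0000e-02  9.0140e+01] 31.5 45.819241896084414
scanner_mid 0.58 [319. 182.] [572.  -91.9]
3507 74.79448209766758 ((571.4281005859375, -90.39884948730469), (55.840476989746094, 43.827510833740234), 89.16541290283203)
cap 617.3 23.4 r 17.5 z 76.7 [ 357    8   47   52 1908]
cap 563.0 1.0 r 17.5 z 76.7 [ 285   41   46   50 1763]
cap 814.5 -211.0 r 25.6 z 75.0 [555 314  60  12 431]
axis [571.6  59.2] handle ang 143.0 cost 1.19 1715 handle top [0. 0. 0.] 0
pockets [(np.float64(518.3), np.float64(36.5)), (np.float64(564.6), np.float64(1.6)), (np.float64(618.0), np.float64(24.3)), (np.float64(625.0), np.float64(81.9)), (np.float64(578.7), np.float64(116.8))]
```

View pics/w11.png

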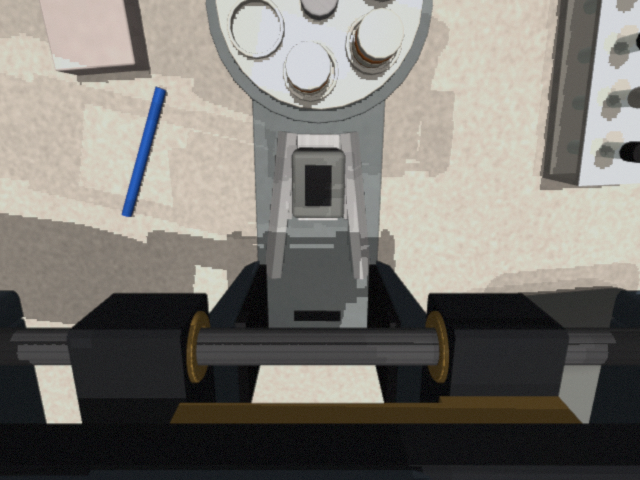

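The scanner is home at y ≈ -90.4, px (318,184), and two vials are seated. Next I'll check the third vial and the handle.

Call:
send_rows(targets=[[[0, 0, 0, 0, 0.2, 0, 0], [0, 0, 0, 0, 0.2, 0, 0], [0, 0, 0, 0, 0.2, 0, 0], [0, 0, 0, 0, 0, 0, 0], [0, 0, 0, 0, 0, 0, 0], [0, 0, 0, 0, 0, 0, 0]]])

```text
time_s: 32.2
ee_pos: [570.7, -0.5, 234.9]
ee_rot: [-180.0, 0.0, 90.0]
force: [0.5, -1.1, 0.4]
gripper_width: 45.3
gripper_force: 0.0
```

```bash
python3 look.py w12.png axis:24; python3 -c "
from h import *
f=np.load('w.npz');P=f['P']
from vials import vials; vials(lo=68,hi=82)
from fit import fit; q=fit(P,f['d']>0)
p=P[(np.hypot(P[...,0]-511,P[...,1]-105)<25)&(abs(P[...,2]-125)<4)&(f['d']>0)]; print('handle',len(p),cv2.minEnclosingCircle(p[:,:2].astype(np.float32)))"
```

```text
[570.7  -0.7 235. ] [-1.7997e+02  3.0000e-02  9.0000e+01] 32.25 45.25324771400612
axis 0.83 [319. 140.] [572.2  61.3]
cap 623.3 81.2 r 17.5 z 76.8 [ 361   94   46   46 1604]
cap 617.1 23.9 r 17.4 z 76.8 [ 352  167   43   43 1407]
cap 563.1 1.2 r 17.6 z 76.8 [ 287  195   42   42 1348]
cap 571.5 -83.1 r 28.9 z 74.9 [ 293  283   50   44 2061]
axis [571.8  59.3] handle ang 142.7 cost 1.26 2576 handle top [571.5  25.9 335. ] 103673
pockets [(np.float64(518.3), np.float64(36.9)), (np.float64(564.4), np.float64(1.8)), (np.float64(617.9), np.float64(24.2)), (np.float64(625.3), np.float64(81.7)), (np.float64(579.1), np.float64(116.8))]
handle 386 ((512.0032348632812, 104.72290802001953), 7.097025394439697)
```

View pics/w12.png

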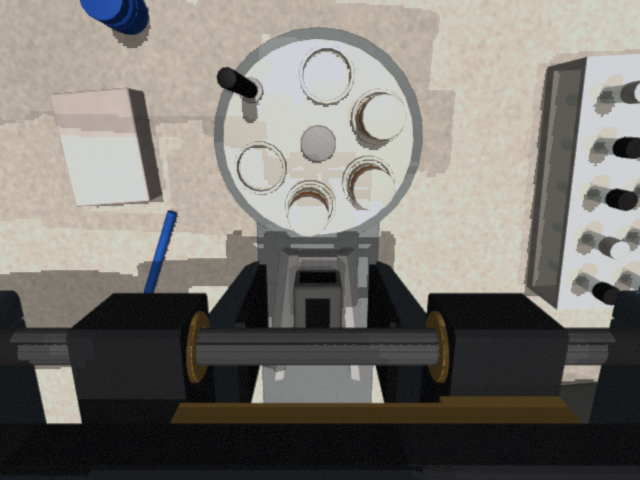

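All three vials are seated and the handle is at (512,104.7), with the axis near (571.5,59.4).

Call:
send_rows(targets=[[[0, 0, 0, -0.098, 0.176, 0, 0], [0, 0, 0, -0.098, 0.176, 0, 0], [0, 0, 0, -0.098, 0.176, 0, 0], [0, 0, 0, 0, 0, -0.2, 0], [0, 0, 0, 0, 0, -0.2, 0], [0, 0, 0, 0, 0, -0.2, 0], [0, 0, 0, 0, 0, -0.1, 0], [0, 0, 0, 0, 0, 0, 0], [0, 0, 0, 0, 0, 0, 0]]])

```text
time_s: 33.2
ee_pos: [512.6, 105.8, 95.9]
ee_rot: [180.0, -0.0, 90.0]
force: [-0.2, 0.9, -0.7]
gripper_width: 46.0
gripper_force: 0.0
```

Call:
send_rows(targets=[[[0, 0, 0, 0, 0, 0, 0.5], [0, 0, 0, 0, 0, 0, 0.8], [0, 0, 0, 0, 0, 0, 0.8], [0, 0, 0, 0, 0, 0, 0.8], [0, 0, 0, 0, 0, 0, 0.8], [0, 0, 0, 0, 0, 0, 0.8]]], grip_force=20)

```text
time_s: 33.8
ee_pos: [511.4, 106.6, 95.8]
ee_rot: [-180.0, -0.0, 90.1]
force: [-2.9, 0.9, 6.0]
gripper_width: 13.8
gripper_force: 20.0
```

```bash
cat > circ.py <<'E'
import sys, numpy as np
# rows along the circle: from commanded angle a0 over n steps of s deg (3-decimals, rounding carried)
cx,cy,r=571.4,59.4,75.
a0,s,n=map(float,sys.argv[1:4]); ex=float(sys.argv[4]) if len(sys.argv)>4 else 0; ey=float(sys.argv[5]) if len(sys.argv)>5 else 0
p=np.array([cx+r*np.cos(np.radians(a0))+ex,cy+r*np.sin(np.radians(a0))+ey])
for k in range(1,int(n)+1):
    a=np.radians(a0+s*k); g=np.array([cx+r*np.cos(a),cy+r*np.sin(a)])
    u=((g-p)/200).round(3); p=p+u*200
    print("[0,0,0,%g,%g,0,0.8],"%tuple(u),end=" ")
print("\nend",p.round(1),a0+s*n)
E
python3 circ.py 142.8 10 12; python3 circ.py 262.8 10 12
```

```text
[0,0,0,-0.035,-0.055,0,0.8], [0,0,0,-0.025,-0.061,0,0.8], [0,0,0,-0.013,-0.064,0,0.8], [0,0,0,-0.003,-0.065,0,0.8], [0,0,0,0.009,-0.065,0,0.8], [0,0,0,0.02,-0.062,0,0.8], [0,0,0,0.03,-0.058,0,0.8], [0,0,0,0.041,-0.052,0,0.8], [0,0,0,0.048,-0.043,0,0.8], [0,0,0,0.055,-0.035,0,0.8], [0,0,0,0.061,-0.025,0,0.8], [0,0,0,0.064,-0.014,0,0.8], 
end [562.1 -15.1] 262.8
[0,0,0,0.065,-0.003,0,0.8], [0,0,0,0.065,0.009,0,0.8], [0,0,0,0.062,0.02,0,0.8], [0,0,0,0.058,0.031,0,0.8], [0,0,0,0.052,0.04,0,0.8], [0,0,0,0.044,0.048,0,0.8], [0,0,0,0.035,0.056,0,0.8], [0,0,0,0.024,0.06,0,0.8], [0,0,0,0.014,0.064,0,0.8], [0,0,0,0.003,0.065,0,0.8], [0,0,0,-0.009,0.065,0,0.8], [0,0,0,-0.02,0.062,0,0.8], 
end [640.6  88.4] 382.8
```

Call:
send_rows(targets=[[[0, 0, 0, -0.035, -0.055, 0, 0.8], [0, 0, 0, -0.025, -0.061, 0, 0.8], [0, 0, 0, -0.013, -0.064, 0, 0.8], [0, 0, 0, -0.003, -0.065, 0, 0.8], [0, 0, 0, 0.009, -0.065, 0, 0.8], [0, 0, 0, 0.02, -0.062, 0, 0.8], [0, 0, 0, 0.03, -0.058, 0, 0.8], [0, 0, 0, 0.041, -0.052, 0, 0.8], [0, 0, 0, 0.048, -0.043, 0, 0.8], [0, 0, 0, 0.055, -0.035, 0, 0.8], [0, 0, 0, 0.061, -0.025, 0, 0.8], [0, 0, 0, 0.064, -0.014, 0, 0.8]]])

```text
time_s: 35.0
ee_pos: [557.6, -19.2, 95.4]
ee_rot: [-179.4, 0.6, 90.3]
force: [-8.7, -14.1, 7.7]
gripper_width: 13.3
gripper_force: 20.0
```

Call:
send_rows(targets=[[[0, 0, 0, 0, 0, 0, 0.8], [0, 0, 0, 0, 0, 0, 0.8]]])

```text
time_s: 35.2
ee_pos: [561.7, -19.3, 95.4]
ee_rot: [-179.9, 0.6, 90.3]
force: [-3.6, -18.6, 2.3]
gripper_width: 13.6
gripper_force: 20.0
```

Call:
send_rows(targets=[[[0, 0, 0, 0, 0, 0, 0.2], [0, 0, 0, 0, 0, 0, 0.2], [0, 0, 0, 0, 0, 0, 0.2]]])

```text
time_s: 35.5
ee_pos: [562.4, -13.1, 95.2]
ee_rot: [180.0, -0.0, 90.1]
force: [-0.2, 0.2, 0.3]
gripper_width: 34.6
gripper_force: 0.0
```

```bash
python3 sc.py 74 s2 ; python3 look.py w13.png handle:112; python3 - <<'E'
from h import *
f=np.load('w.npz')
from vials import vials; vials(lo=68,hi=82)
for n in("scene","side"):
    for r in optics.place_of(n,"handle")[:2]: print(n,r["conf"],ray(n,r["at"],112).round(1))
    im,d=optics.grab_frame(n); P=pts(n,d); p=P[(d>0)&(np.hypot(P[...,0]-562,P[...,1]+16)<25)&(P[...,2]>80)&(P[...,2]<90)]; print(n,len(p),p.mean(0) if len(p) else 0)
E
```

```text
[562.4 -13.1  95.2] [ 1.7998e+02 -2.0000e-02  9.0110e+01] [-0.2  0.2  0.3]
scene 50 73.4 ((570.9230346679688, -92.48262023925781), (49.572933197021484, 43.38869094848633), 88.56340789794922)
vials [[626.0, 83.0], [579.0, 118.0], [530.0, 88.0]]
side 416 73.4 ((569.855712890625, -90.208740234375), (58.213382720947266, 43.48535919189453), 89.0202865600586)
vials [[526.0, 87.0], [609.0, 93.0], [559.0, -19.0]]
[562.3 -13.   95.2] [ 1.7999e+02 -1.0000e-02  9.0130e+01] 35.65 36.33592863725893
handle 0.74 [315. 316.] [561.5 -14.8]
cap 579.1 113.9 r 16.9 z 76.6 [ 317    0   81   40 2393]
cap 527.7 92.2 r 17.5 z 76.7 [ 198   10   82   88 5450]
cap 625.8 81.1 r 17.5 z 76.8 [ 417   40   84   83 5316]
cap 570.9 -77.1 r 24.6 z 74.9 [ 293  365   78   38 2808]
scene 0.95 [554.  -14.7 112. ]
scene 0.42 [630.3 114.  112. ]
scene 16 [563.90016131  -9.33093113  85.79685401]
side 0.97 [556.3  -8.7 112. ]
side 24 [559.81175573 -19.32058445  85.1785027 ]
```

View pics/w13.png

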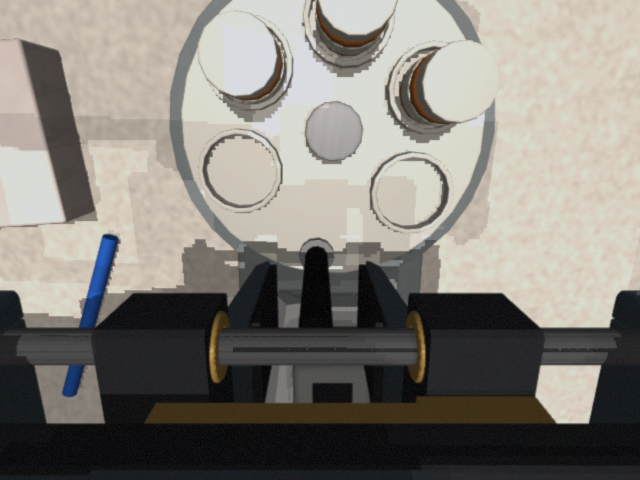

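Everything is still seated: scanner home, vials in their pockets at (245,55), (350,10) and (455,80), and the handle at 263°. I'll re-centre the grip and continue, a little slower.

```bash
for a in 263 359 455; do python3 circ.py $a 8 12; done
```

```text
[0,0,0,0.052,-0.003,0,0.8], [0,0,0,0.052,0.005,0,0.8], [0,0,0,0.051,0.012,0,0.8], [0,0,0,0.049,0.018,0,0.8], [0,0,0,0.046,0.026,0,0.8], [0,0,0,0.042,0.031,0,0.8], [0,0,0,0.037,0.037,0,0.8], [0,0,0,0.031,0.042,0,0.8], [0,0,0,0.026,0.046,0,0.8], [0,0,0,0.018,0.049,0,0.8], [0,0,0,0.012,0.051,0,0.8], [0,0,0,0.005,0.052,0,0.8], 
end [646.5  58.2] 359.0
[0,0,0,-0.003,0.052,0,0.8], [0,0,0,-0.01,0.052,0,0.8], [0,0,0,-0.017,0.049,0,0.8], [0,0,0,-0.024,0.047,0,0.8], [0,0,0,-0.03,0.043,0,0.8], [0,0,0,-0.035,0.038,0,0.8], [0,0,0,-0.041,0.033,0,0.8], [0,0,0,-0.045,0.027,0,0.8], [0,0,0,-0.048,0.02,0,0.8], [0,0,0,-0.05,0.014,0,0.8], [0,0,0,-0.052,0.006,0,0.8], [0,0,0,-0.053,-0.001,0,0.8], 
end [564.8 134.1] 455.0
[0,0,0,-0.052,-0.008,0,0.8], [0,0,0,-0.05,-0.015,0,0.8], [0,0,0,-0.047,-0.023,0,0.8], [0,0,0,-0.044,-0.028,0,0.8], [0,0,0,-0.039,-0.034,0,0.8], [0,0,0,-0.035,-0.04,0,0.8], [0,0,0,-0.028,-0.044,0,0.8], [0,0,0,-0.022,-0.047,0,0.8], [0,0,0,-0.016,-0.05,0,0.8], [0,0,0,-0.008,-0.052,0,0.8], [0,0,0,-0.001,-0.052,0,0.8], [0,0,0,0.007,-0.052,0,0.8], 
end [497.9  45.1] 551.0
```

Call:
send_rows(targets=[[[0, 0, 0, 0, -0.01, 0, 0.6], [0, 0, 0, 0, 0, 0, 0.8], [0, 0, 0, 0, 0, 0, 0.8], [0, 0, 0, 0, 0, 0, 0.8], [0, 0, 0, 0, 0, 0, 0.8]]])

```text
time_s: 36.4
ee_pos: [562.0, -15.5, 95.3]
ee_rot: [-180.0, 0.0, 90.1]
force: [0.0, -1.0, 0.3]
gripper_width: 13.3
gripper_force: 20.0
```

Call:
send_rows(targets=[[[0, 0, 0, 0.052, -0.003, 0, 0.8], [0, 0, 0, 0.052, 0.005, 0, 0.8], [0, 0, 0, 0.051, 0.012, 0, 0.8], [0, 0, 0, 0.049, 0.018, 0, 0.8], [0, 0, 0, 0.046, 0.026, 0, 0.8], [0, 0, 0, 0.042, 0.031, 0, 0.8], [0, 0, 0, 0.037, 0.037, 0, 0.8], [0, 0, 0, 0.031, 0.042, 0, 0.8], [0, 0, 0, 0.026, 0.046, 0, 0.8], [0, 0, 0, 0.018, 0.049, 0, 0.8], [0, 0, 0, 0.012, 0.051, 0, 0.8], [0, 0, 0, 0.005, 0.052, 0, 0.8]]])

```text
time_s: 37.6
ee_pos: [645.8, 56.1, 95.4]
ee_rot: [-179.9, 0.2, 90.2]
force: [-3.2, -5.3, 2.6]
gripper_width: 13.4
gripper_force: 20.0
```

Call:
send_rows(targets=[[[0, 0, 0, 0, 0, 0, 0.5], [0, 0, 0, 0, 0, 0, 0.5], [0, 0, 0, 0, 0, 0, 0.8], [0, 0, 0, 0, 0, 0, 0.8], [0, 0, 0, 0, 0, 0, 0.8]]])

```text
time_s: 38.1
ee_pos: [646.0, 57.7, 95.2]
ee_rot: [-179.9, -0.0, 90.1]
force: [-2.1, -0.5, 1.1]
gripper_width: 13.6
gripper_force: 20.0
```

Tracking well, so on to the next arc.

Call:
send_rows(targets=[[[0, 0, 0, -0.003, 0.052, 0, 0.8], [0, 0, 0, -0.01, 0.052, 0, 0.8], [0, 0, 0, -0.017, 0.049, 0, 0.8], [0, 0, 0, -0.024, 0.047, 0, 0.8], [0, 0, 0, -0.03, 0.043, 0, 0.8], [0, 0, 0, -0.035, 0.038, 0, 0.8], [0, 0, 0, -0.041, 0.033, 0, 0.8], [0, 0, 0, -0.045, 0.027, 0, 0.8], [0, 0, 0, -0.048, 0.02, 0, 0.8], [0, 0, 0, -0.05, 0.014, 0, 0.8], [0, 0, 0, -0.052, 0.006, 0, 0.8], [0, 0, 0, -0.053, -0.001, 0, 0.8]]])

```text
time_s: 39.3
ee_pos: [569.0, 140.4, 96.1]
ee_rot: [179.4, -0.7, 90.0]
force: [5.0, 15.3, -3.4]
gripper_width: 13.7
gripper_force: 19.9
```

Call:
send_rows(targets=[[[0, 0, 0, 0, 0, 0, 0.8], [0, 0, 0, 0, 0, 0, 0.5], [0, 0, 0, 0, 0, 0, 0.5], [0, 0, 0, 0, 0, 0, 0.8], [0, 0, 0, 0, 0, 0, 0.8], [0, 0, 0, 0, 0, 0, 0.8]]])

```text
time_s: 39.9
ee_pos: [565.3, 133.5, 95.3]
ee_rot: [179.9, 0.0, 90.1]
force: [1.7, -0.3, 0.2]
gripper_width: 13.4
gripper_force: 20.0
```

Call:
send_rows(targets=[[[0, 0, 0, -0.052, -0.008, 0, 0.8], [0, 0, 0, -0.05, -0.015, 0, 0.8], [0, 0, 0, -0.047, -0.023, 0, 0.8], [0, 0, 0, -0.044, -0.028, 0, 0.8], [0, 0, 0, -0.039, -0.034, 0, 0.8], [0, 0, 0, -0.035, -0.04, 0, 0.8], [0, 0, 0, 0, 0, 0, 0.8], [0, 0, 0, 0, 0, 0, 0.5], [0, 0, 0, 0, 0, 0, 0.5], [0, 0, 0, 0, 0, 0, 0.8], [0, 0, 0, 0, 0, 0, 0.8], [0, 0, 0, 0, 0, 0, 0.8]]])

```text
time_s: 41.1
ee_pos: [511.6, 104.2, 95.1]
ee_rot: [-180.0, 0.0, 90.1]
force: [1.1, -0.9, -1.4]
gripper_width: 13.4
gripper_force: 20.0
```

```bash
python3 circ.py 503 4 12;python3 circ.py 551 4 8; python3 sc.py 74 s3
```

```text
[0,0,0,-0.015,-0.021,0,0.8], [0,0,0,-0.013,-0.023,0,0.8], [0,0,0,-0.012,-0.023,0,0.8], [0,0,0,-0.011,-0.024,0,0.8], [0,0,0,-0.008,-0.025,0,0.8], [0,0,0,-0.007,-0.025,0,0.8], [0,0,0,-0.005,-0.026,0,0.8], [0,0,0,-0.003,-0.026,0,0.8], [0,0,0,-0.001,-0.026,0,0.8], [0,0,0,0,-0.026,0,0.8], [0,0,0,0.002,-0.026,0,0.8], [0,0,0,0.004,-0.026,0,0.8], 
end [497.7  45.1] 551.0
[0,0,0,0.006,-0.026,0,0.8], [0,0,0,0.008,-0.025,0,0.8], [0,0,0,0.009,-0.024,0,0.8], [0,0,0,0.011,-0.024,0,0.8], [0,0,0,0.013,-0.023,0,0.8], [0,0,0,0.014,-0.022,0,0.8], [0,0,0,0.016,-0.02,0,0.8], [0,0,0,0.017,-0.02,0,0.8], 
end [516.6   8.3] 583.0
[511.6 104.2  95.1] [-1.800e+02  1.000e-02  9.011e+01] [ 1.1 -0.9 -1.4]
scene 421 74.1 ((571.127197265625, -88.36912536621094), (58.47098922729492, 44.13465881347656), 88.74549865722656)
vials [[622.0, 82.0], [613.0, 23.0], [512.0, 112.0]]
side 409 73.5 ((569.5653686523438, -90.31602478027344), (56.461490631103516, 43.86608123779297), 88.96782684326172)
vials [[615.0, 22.0], [608.0, 82.0], [561.0, -0.0]]
```

Full turn done. Next comes a slow approach to the end stop, watching the force.

Call:
send_rows(targets=[[[0, 0, 0, -0.015, -0.021, 0, 0.8], [0, 0, 0, -0.013, -0.023, 0, 0.8], [0, 0, 0, -0.012, -0.023, 0, 0.8], [0, 0, 0, -0.011, -0.024, 0, 0.8], [0, 0, 0, -0.008, -0.025, 0, 0.8], [0, 0, 0, 0, 0, 0, 0.8], [0, 0, 0, 0, 0, 0, 0.8]]])

```text
time_s: 41.9
ee_pos: [500.2, 81.2, 95.3]
ee_rot: [179.9, -0.0, 90.1]
force: [4.9, 1.8, -4.6]
gripper_width: 13.2
gripper_force: 20.0
```

Call:
send_rows(targets=[[[0, 0, 0, -0.007, -0.025, 0, 0.8], [0, 0, 0, -0.005, -0.026, 0, 0.8], [0, 0, 0, -0.003, -0.026, 0, 0.8], [0, 0, 0, 0, 0, 0, 0.8], [0, 0, 0, 0, 0, 0, 0.8]]])

```text
time_s: 42.4
ee_pos: [498.5, 72.0, 95.6]
ee_rot: [179.8, -0.7, 89.8]
force: [4.6, 24.2, -8.7]
gripper_width: 13.7
gripper_force: 20.0
```

The force has risen to 24 N at about 170°, which is probably the stop. Releasing and checking.

Call:
send_rows(targets=[[[0, 0, 0, 0, 0, 0, 0.3], [0, 0, 0, 0, 0, 0, 0.3], [0, 0, 0, 0, 0, 0, 0.3]]])

```text
time_s: 42.7
ee_pos: [496.0, 65.2, 95.4]
ee_rot: [-179.9, 0.0, 90.1]
force: [0.9, 0.3, -0.5]
gripper_width: 31.6
gripper_force: 0.0
```

```bash
python3 look.py w14.png handle:112; python3 -c "
from vials import vials; vials(lo=68,hi=82)
from h import *
from fit import fit"; python3 - <<'E'
from h import *
for n in("scene","side"):
    optics.grab_frame(n)
    for r in optics.place_of(n,"handle")[:1]: print(n,r["conf"],ray(n,r["at"],112).round(1))
E
```

```text
[496.1  65.1  95.4] [-1.7995e+02  3.0000e-02  9.0090e+01] 42.75 31.899169471497
handle 0.56 [324. 283.] [498.8  78.2]
cap 609.5 98.8 r 17.9 z 76.8 [ 508  178   81   72 4444]
cap 627.1 44.6 r 18.0 z 76.8 [ 528  281   77   46 2784]
scene 0.91 [495.8  78.1 112. ]
side 0.82 [501.4  83.4 112. ]
```

Call:
send_rows(targets=[[[0, 0, 0, 0.014, 0.064, 0, 0.3], [0, 0, 0, 0, 0, 0, 0.3], [0, 0, 0, 0, 0, 0, 0.8], [0, 0, 0, 0, 0, 0, 0.8], [0, 0, 0, 0, 0, 0, 0.8], [0, 0, 0, 0, 0, 0, 0.8], [0, 0, 0, 0, 0, 0, 0.8]]], grip_force=40)

```text
time_s: 43.7
ee_pos: [498.6, 78.5, 95.2]
ee_rot: [-179.9, -0.0, 90.1]
force: [-3.9, 0.5, 1.8]
gripper_width: 12.8
gripper_force: 40.0
```

Call:
send_rows(targets=[[[0, 0, 0, -0.004, -0.015, 0, 0.8], [0, 0, 0, -0.003, -0.015, 0, 0.8], [0, 0, 0, 0, 0, 0, 0.8], [0, 0, 0, 0, 0, 0, 0.8]]])

```text
time_s: 44.1
ee_pos: [498.6, 78.3, 95.3]
ee_rot: [179.9, -0.7, 89.8]
force: [-1.0, 22.7, -2.5]
gripper_width: 13.0
gripper_force: 40.0
```

The post doesn't move under 23 N, so it is at the end stop. Releasing and withdrawing.

Call:
send_rows(targets=[[[0, 0, 0, 0, 0, 0, 0.2], [0, 0, 0, 0, 0, 0, 0.1], [0, 0, 0, 0, 0, 0, 0.1], [0, 0, 0, 0, 0, 0.1, 0.1], [0, 0, 0, 0, 0, 0.2, 0.1], [0, 0, 0, 0, 0, 0.24, 0.1], [0, 0, 0, 0, 0, 0.24, 0.1], [0, 0, 0, 0.1, -0.2, 0, 0], [0, 0, 0, 0.1, -0.2, 0, 0], [0, 0, 0, 0.1, -0.1, 0, 0], [0, 0, 0, 0, 0, 0, 0], [0, 0, 0, 0, 0, 0, 0]]])

```text
time_s: 45.3
ee_pos: [557.9, -28.3, 250.9]
ee_rot: [-180.0, -0.0, 90.0]
force: [-0.6, 0.1, -0.0]
gripper_width: 45.5
gripper_force: 0.0
```

```bash
python3 look.py w15.png; python3 -c "
from h import *
f=np.load('w.npz');P=f['P']
from vials import vials; vials(lo=68,hi=82)
p=P[(np.hypot(P[...,0]-499,P[...,1]-78)<25)&(abs(P[...,2]-125)<4)&(f['d']>0)]; print('handle',len(p),cv2.minEnclosingCircle(p[:,:2].astype(np.float32)))
"; python3 sc.py 74 s4
```

```text
[557.6 -27.6 251.1] [-1.7996e+02 -1.0000e-02  9.0070e+01] 45.35 45.6750047480623
cap 609.9 98.5 r 17.6 z 76.8 [ 360   34   45   48 1658]
cap 627.4 44.2 r 17.4 z 76.8 [ 379  107   43   43 1439]
cap 586.1 2.3 r 17.5 z 76.8 [ 330  159   41   41 1291]
cap 819.2 -210.3 r 21.2 z 75.1 [559 387  38  13 343]
handle 346 ((499.2081604003906, 78.58939361572266), 7.0091071128845215)
[557.6 -27.6 251.1] [-1.7996e+02 -1.0000e-02  9.0070e+01] [ 0.6  0.  -0.5]
scene 409 74.0 ((570.8665161132812, -88.51937103271484), (57.79143524169922, 43.339229583740234), 89.0630111694336)
vials [[604.0, 100.0], [586.0, 5.0], [628.0, 46.0]]
side 421 73.5 ((569.6995849609375, -90.62628936767578), (59.29758834838867, 44.03229904174805), 89.01618957519531)
vials [[625.0, 43.0], [594.0, 94.0], [584.0, 1.0]]
```

View pics/s4scene.png

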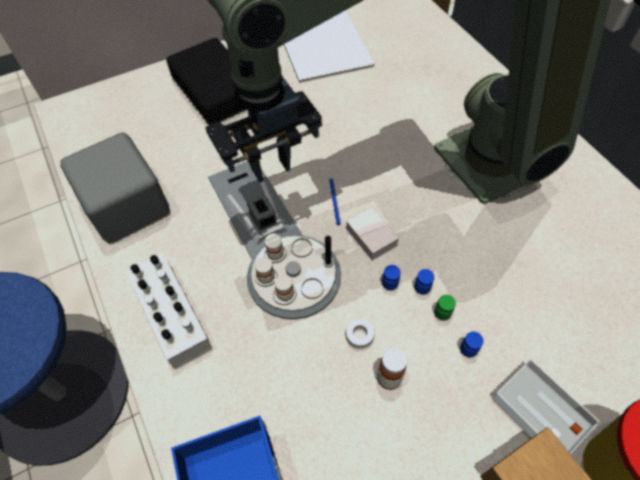

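The final view shows all three vials seated at (274,246), (264,271) and (285,291), the scanner home at (261,205), and the handle at its stop. The bottle, tape and box are undisturbed.

```bash
python3 -c "
from workcell import env
print(env.job_done())"
```

```text
the job is handed in; nothing more can be done
None
```

I handed the job in with all three vials seated in the carousel, the scanner wedged home in the way, and the carousel turned counter-clockwise just over a full turn to its end stop; the judge gave no verdict, so this rests on my own measurements and the final camera view.

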